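Shim the rocking laboratory balance

TASK

The laboratory balance rocks because its front-left foot (front = the display end, towards the robot) has lost its rubber pad and hangs clear of the bench. With the fingers, push the orange wedge along the bench, thin end first, under that foot until it is snug and the balance stands level and no longer rocks; then press down firmly on the housing's corner above that foot, about a kilogram's weight, to check that it does not give, and move clear. Only push and press: do not lift the wedge, do not touch the weighing pan, do not shove the balance out of its place, and leave the other things where they stand.

Things in the scene. Friction and masses are not known exactly. Their poses are not given: they have to be found in the camera images.
- balance: White top-loading laboratory balance, loose, 3 to 4.1 kg, level at the start. Housing 290 (x) x 210 (y) mm, underside 20 mm above the bench. Origin: on the bench under the housing's centre. -x end = front, with display and keys, towards the robot; +y its left seen from the robot. Rear 190 mm is 66 mm high; the front 100 mm is a console whose top slopes down to 42 mm at the front edge.
- bare_foot (a point): Centre of the underside of the padless front-left foot, a steel disc 18 mm across, 8 mm above the bench; in the balance's frame (-118, +80, 8) mm, 27 mm in from the front and left edges. Feet at x +-118, y +-80 mm; the other three stand on the bench on 24 mm wide pads. Unshimmed, pressing here with some 7 N tips the balance 0.06 rad about the line of the front-right and rear-left feet.
- corner (a point): Point on top of the console right above the bare foot, 48.5 mm above the bench: the place to press (any point of the housing within about 40 mm of it will do).
- pan: Steel weighing pan, 165 x 180 mm, on the rear part of the balance, top 78 mm above the bench. Origin: centre of its underside, 66 mm above the bench. Not to be touched.
- wedge: Loose orange plastic wedge, dark ribs across its slope, 120 mm long (its x), 45 mm wide (y), 0.1 to 0.16 kg. Origin: centre of its underside; +x towards the thin end. It starts flat on the bench left of the balance, origin 12 to 18 cm from the bare foot, thin end pointing at it within about 0.5 rad.
- wedge_thin (a point): Middle of the wedge's thin end (2 mm thick), on the bench, 60 mm ahead (+x) of the wedge's origin. The wedge is snug when this point is 24 mm past the bare foot's centre, i.e. the foot's centre is 36 mm ahead of the wedge's origin; 6 mm more or less is still good. Pushed harder, it jams and shoves the balance along.
- wedge_thick (a point): Middle of the wedge's upright thick end face (24 mm high, 45 mm wide), at bench height, 60 mm behind (-x) the wedge's origin: the place to push. It takes about 1 N to slide the free wedge, and soon over 10 N once it bears on the foot.
- pot_blue: Bystander: specimen pot with blue lid, 56 mm across, 62 mm high, left of the balance. Origin: centre of its underside.
- pot_yellow: Bystander: specimen pot with yellow lid, 56 mm across, 62 mm high, in front of the balance. Origin: centre of its underside.
- pot_red: Bystander: specimen pot with red lid, 56 mm across, 62 mm high, at the right. Origin: centre of its underside.
- ink_bottle: Bystander: small amber bottle with black cap, 38 mm across, 85 mm high, at the right. Origin: centre of its underside.
- forceps: Bystander: steel forceps 130 mm long lying on the 12 mm thick white cutting board at the far left. Origin: at their middle, on the board's top.
- cassette_box: Bystander: white box with green lid, 75 x 100 x 56 mm, at the back left. Origin: centre of its underside.
There are look-alikes about, which are no part of the job. Several things look just like the wedge: the one meant starts farthest to the robot's right.

How it is judged (in metres and radians):
On the way, in this order (a step that is already met when the one before it is completed fails the run):
1. the wedge is pushed under the bare foot, flat on the bench, and the balance is level (y of bare_foot in the frame of wedge between -0.018 and 0.018 m and height (world z) of wedge below 0.006 m and angle between wedge's own z axis and vertical below 0.08 rad and x of bare_foot in the frame of wedge below 0.046 m and angle between balance's own z axis and vertical below 0.013 rad), for 0.2 s.
2. the corner above that foot is pressed down firmly (over 7 N) by the fingers and the balance does not rock (contact force between the fingers and balance above 7 N and horizontal distance between the grasp point and corner below 0.05 m and angle between balance's own z axis and vertical below 0.013 rad), for 0.3 s.
At the end, for the whole second after the job is handed in: The wedge lies flat on the bench under the bare foot (foot's centre within 18 mm of the wedge's centre line and 24 to 46 mm ahead of its origin), the balance is level within 0.013 rad, at rest, and within 30 mm of where it was (all of step 1 and x of bare_foot in the frame of wedge above 0.024 m and distance of balance from where it was at the start of the episode below 0.03 m and linear speed of each of balance, wedge below 0.01 m/s); the robot touches nothing.
It fails at once if the wedge was lifted or tipped off the bench (height (world z) of wedge above 0.012 m or angle between wedge's own z axis and vertical above 0.25 rad).
It fails at once if the balance was lifted, tipped over or shoved out of its place (height (world z) of balance above 0.02 m or angle between balance's own z axis and vertical above 0.12 rad or distance of balance from where it was at the start of the episode above 0.035 m).
It fails at once if the weighing pan was touched (contact force between any of the fingers, the arm and pan above 1 N).
It fails at once if a bystander was moved (distance of any of pot_blue, pot_yellow, pot_red, ink_bottle, forceps, cassette_box from where it was at the start of the episode above 0.03 m).
It also fails if it takes over 58 s, if anything falls off the work surface, if the arm or the gripper's body presses on something with over 40 N, if the wrist force passes 120 N, or if a joint passes its speed limit or range.

ROBOT

A 7-joint arm with a two-finger parallel gripper is mounted at the origin on the work surface. World frame = base frame: x ahead of the robot, y to its left, z up, the work surface at z = 0. Lengths are in m, angles in degrees, forces in N, time in s.
With the tool pointing down it reaches from about 0.425 to 0.875 m from the base axis. Payload 4.7 kg.
Tool frame: the origin (TCP) lies at the very end of the fingers, on their centre line; the grasp point (between the pads) lies 19 mm behind it; z points along the fingers, y is the direction in which the jaws open and shut (so a half turn about z gives the same grasp; the last joint's range is limited). The gripper opens to 87 mm and grips with 3 to 60 N. Pads are 19 mm wide; open, the fingers measure 117 mm over their backs; the gripper's body (75 mm by 190 mm) begins 51 mm behind the grasp point.
Start: joints at [73.459, 18.392, -4.016, 83.108, 1.295, 78.541, -3.26], TCP at [0.194, -0.62, 0.188] pointing down, gripper open.
Joint ranges: [-163.93, 163.93], [-17.29, 119.83], [-79.2, 71.16], [3.27, 140.29], [-89.18, 269.18], [5.43, 117.66], [-154.24, 154.24]. Speed limits (degrees/s): [147.25, 147.25, 180, 180, 180, 180, 180].

INTERFACE

Orientations are given as [roll, pitch, yaw] about the fixed x, y, z axes, in that order (R = Rz(yaw) Ry(pitch) Rx(roll)).
In Python, from cell import sensors, imaging, ticket gives the robot as it stands.
- The arm moves only by the tool carry_out, never from a script. Its argument "plan" is a list of rows, each an object of numbers: "fingers": the closure, from -1 (fully open) to 1 (shut); "dx", "dy", "dz": the shift along the tool's x, y, z normalised to -1 to 1, where 1 is 0.03 m; "rx", "ry", "rz": the turn, a rotation vector about the tool's x, y, z normalised to -1 to 1, where 1 is 10 degrees. A call has 1 to 12 rows; each row shifts and turns the commanded pose from where the row before left it, along the tool's axes as they then stand; what a row does not reach is not made up. A row lasts 1/8 s, in which the tool goes at most 62.5 mm and 10.7 degrees, less where a joint would pass 70% of its speed; a pose out of reach is approached as far as the arm can. A call with a number of a shift or a turn outside -1 to 1 is refused whole. A call with a gripper value outside its range is refused whole. The fingers move at their own pace and stop on an object; "force" is the grip in N (left out, the last holds). Time passes only in rows, so rows that do not move let the fingers close. It gives the time, the measured TCP pose, the force and the opening at its end, in the units of the state.
- sensors.get_obs(): the state, without advancing time (a new reading comes with each control period).
- imaging.read_camera(name): name is "scene" or "top"; returns a dict with "color" (480x640x3 uint8, red, green, blue), "mtx" (3x3 intrinsics, pixels), "extrinsics" (4x4, takes a point from world to camera coordinates). Camera axes: x right, y down, z forward; pixel columns grow to the right and rows downward; lengths in m; the calibration is good to about 2 mm. A picture is of the moment at which its call begins. There is no depth.
- ticket.sign_off(): hands the job in, once; it reports no verdict.
The state is a dict: "time_s": time; "qpos": joint angles; "joint_velocities": joint speeds; "effort": joint torques, N m; "tool_pos": TCP position; "tool_rot": TCP orientation; "force": force on the tool from outside, world axes, zero at the start; "wrist_torque": the same for the moment, N m; "grip_width": finger opening in m.
Only numpy, scipy, OpenCV 4.12 (cv2) and the standard library are available. Lean on these libraries where they do the work, as an engineer would, in place of code of your own. Each camera call takes 0.05 s, during which the arm holds its last target.

## Working session

There is one attempt and no reset: what is moved stays moved. The work goes in short steps, Python scripts to look and compute and a tool call to move; the robot and the scene stay as the last step left them, time stands still between calls to the robot, and variables do not carry over. Pictures are saved under pics/ and viewed, and the job is handed in when it is done.

Besides the shell and the picture viewer there is one more tool, called by a JSON object that holds its "op" and its "data". carry_out: Moves the arm, as the interface text tells. Scaled input: -1 to 1 covers 0.03 m each way for a shift and 10 degrees each way for a turn. Its arguments: {"type":"object","properties":{"plan":{"type":"array"},"force":{"type":"number"}},"required":["plan"]}

```bash
mkdir -p pics; ls; cat > h.py <<'E'
import numpy as np, cv2
from cell import sensors, imaging, ticket
def snap(n,f):
    d=imaging.read_camera(n); cv2.imwrite(f,d["color"][:,:,::-1]); np.savez(f[:-4]+'.npz',**d); return d
def w(d,u,v,z=0.):
    K=np.array(d["mtx"]);E=np.array(d["extrinsics"]);R=E[:3,:3];t=E[:3,3]
    c=-R.T@t; r=R.T@np.linalg.inv(K)@np.array([u,v,1.]); return c+r*(z-c[2])/r[2]
def px(d,p):
    K=np.array(d["mtx"]);E=np.array(d["extrinsics"]);q=K@(E[:3,:3]@np.array(p)+E[:3,3]); return q[:2]/q[2]
E
python3 - <<'E'
from h import *
for n in("scene","top"): snap(n,f"pics/{n}0.png")
o=sensors.get_obs(); print({k:np.round(v,3) for k,v in o.items()})
E
```

```text
pics
{'time_s': np.float64(0.1), 'qpos': array([73.456, 18.434, -4.015, 83.168,  1.295, 78.541, -3.26 ]), 'joint_velocities': array([ 0.095,  0.019,  0.032, -0.054,  0.01 ,  0.06 ,  0.039]), 'effort': array([-0.0000e+00, -4.9257e+01, -4.0600e-01, -3.1340e+01, -6.4000e-02,
        4.0000e-02,  0.0000e+00]), 'tool_pos': array([ 0.194, -0.62 ,  0.187]), 'tool_rot': array([-1.79902e+02,  6.00000e-03,  1.73530e+01]), 'force': array([-0.684,  1.079, -0.793]), 'wrist_torque': array([-0.008,  0.031, -0.   ]), 'grip_width': np.float64(0.087)}
```

View pics/scene0.png

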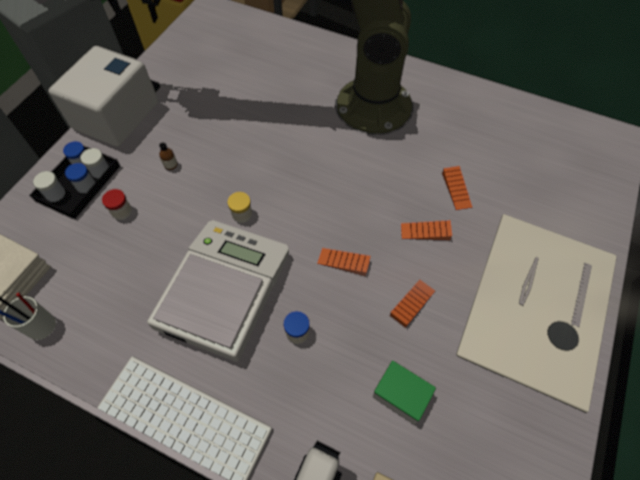

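View pics/top0.png

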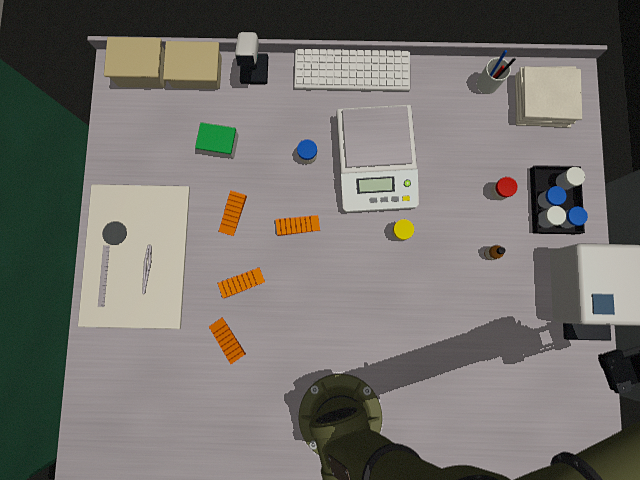

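```bash
python3 - <<'E'
from h import *
im=cv2.imread("pics/top0.png"); cv2.imwrite("pics/c1.png",cv2.resize(im[90:250,260:430],None,fx=4.6,fy=3.75*4.6/4.6*1,interpolation=cv2.INTER_CUBIC) if 0 else cv2.resize(im[95:245,265:425],None,fx=4,fy=4,interpolation=cv2.INTER_CUBIC))
im=cv2.imread("pics/scene0.png"); cv2.imwrite("pics/c2.png",cv2.resize(im[210:360,145:385],None,fx=3.3,fy=3.3,interpolation=cv2.INTER_CUBIC))
E
```

```text
(no output)
```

View pics/c1.png

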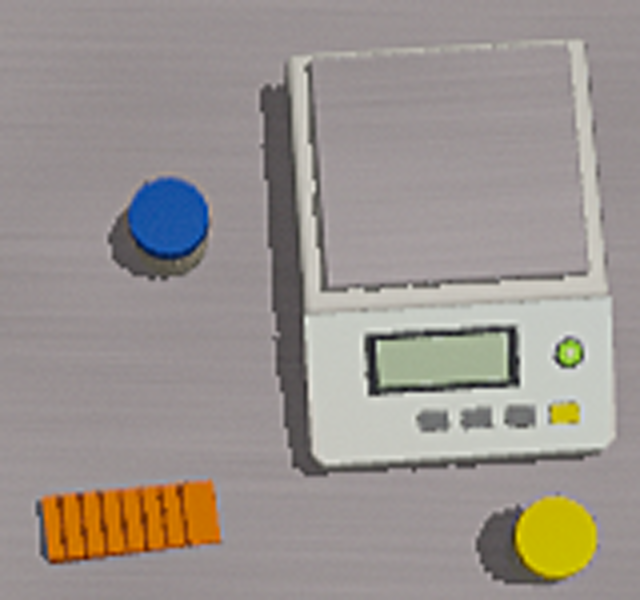

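View pics/c2.png

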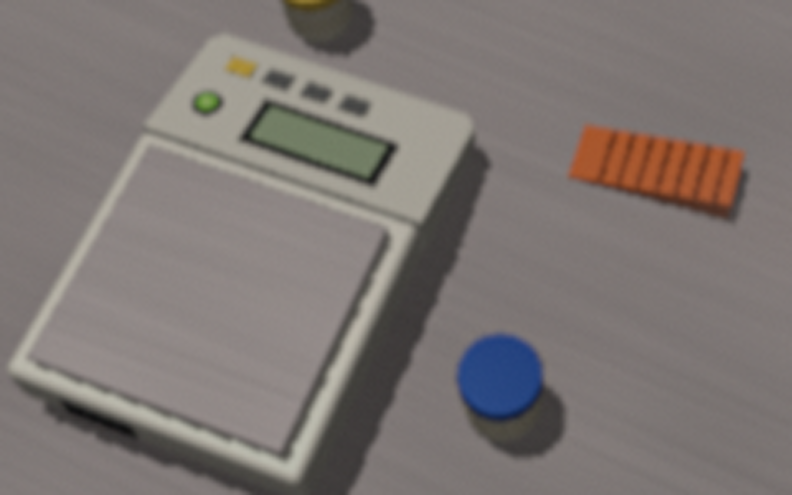

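```bash
cat > fit.py <<'E'
from h import *
from scipy.optimize import least_squares
def fit(obs,x0):
    def f(p):
        c,s=np.cos(p[2]),np.sin(p[2]); r=[]
        for d,m,uv in obs:
            P=[p[0]+c*m[0]-s*m[1],p[1]+s*m[0]+c*m[1],m[2]]
            r+=list(px(d,P)-uv)
        return np.array(r)
    s=least_squares(f,x0,loss="soft_l1"); return s.x,f(s.x).reshape(-1,2).round(1)
def pt(p,m):
    c,s=np.cos(p[2]),np.sin(p[2]); return np.array([p[0]+c*m[0]-s*m[1],p[1]+s*m[0]+c*m[1]])
E
python3 - <<'E'
from fit import *
T=dict(np.load("pics/top0.npz"));S=dict(np.load("pics/scene0.npz"))
t=lambda u,v:np.array([(u+.5)/4-.5+265,(v+.5)/4-.5+95])
s=lambda u,v:np.array([(u+.5)/3.3-.5+145,(v+.5)/3.3-.5+210])
b=[(T,(.145,.105,.066),t(288,57)),(T,(.145,-.105,.066),t(584,41)),(T,(-.045,.105,.066),t(305,311)),(T,(-.045,-.105,.066),t(612,297)),
(T,(-.145,.105,.042),t(313,470)),(T,(-.145,-.105,.042),t(617,452))]
bs=[(S,(-.045,.105,.066),s(418,222)),(S,(-.045,-.105,.066),s(146,128)),(S,(.145,.105,.066),s(298,480)),(S,(.145,-.105,.066),s(12,372))]
g=w(T,380,160,.066)
for o in(b,bs,b+bs):
    p,r=fit(o,[g[0],g[1],0]);print(p.round(4),np.degrees(p[2]).round(2));print(r.tolist())
B=p
wt=[(T,(-.06,.0225,.024),t(42,497)),(T,(-.06,-.0225,.024),t(50,562)),(T,(.06,.0225,.002),t(214,482)),(T,(.06,-.0225,.002),t(221,543))]
ws=[(S,(.06,-.0225,.002),s(588,126)),(S,(.06,.0225,.002),s(571,180)),(S,(-.06,-.0225,.024),s(744,150)),(S,(-.06,.0225,.024),s(731,207))]
g=w(T,298,226)
for o in(wt,ws,wt+ws):
    p,r=fit(o,[g[0],g[1],-1.5]);print(p.round(4),np.degrees(p[2]).round(2));print(r.tolist())
W=p
F=pt(B,(-.118,.08));print("foot",F,"dist",np.linalg.norm(F-W[:2]),"dir",np.degrees(np.arctan2(*(F-W[:2])[::-1])))
print("thick",pt(W,(-.06,0)),"thin",pt(W,(.06,0)))
for n,u,v,z in(("blue",307,149,.062),("yel",403.5,229,.062)): print(n,w(T,u,v,z))
np.savez("pose.npz",B=B,W=W)
E
```

```text
[ 0.6992 -0.0908  0.0819] 4.69
[[-0.4, -0.6], [0.7, -1.0], [-0.1, 1.9], [-0.1, 0.9], [-0.0, -0.2], [0.1, -0.2]]
[ 0.701  -0.0887  0.0843] 4.83
[[1.3, -0.2], [-0.7, -0.7], [1.0, 1.2], [-2.9, -0.4]]
[ 0.7001 -0.0901  0.0841] 4.82
[[-0.8, -0.8], [0.4, -1.4], [-0.3, 1.7], [-0.4, 0.4], [-0.2, -0.4], [-0.0, -0.7], [0.9, -0.7], [-1.0, -1.2], [0.6, 0.5], [-3.2, -1.0]]
[ 0.5126  0.1266 -1.4182] -81.26
[[0.0, 0.2], [-0.1, -0.2], [-0.1, -0.1], [0.2, 0.2]]
[ 0.515   0.1297 -1.4063] -80.57
[[-0.7, 0.1], [-0.6, -0.4], [0.8, 0.5], [0.5, -0.3]]
[ 0.5137  0.1282 -1.413 ] -80.96
[[-0.6, -0.1], [-0.6, -0.5], [-0.8, -0.6], [-0.4, -0.3], [-1.0, -0.7], [-0.9, -1.2], [0.4, 0.0], [-0.0, -0.8]]
foot [ 0.57584367 -0.02028558] dist 0.16095841284329757 dir -67.28025085199297
thick [0.50425031 0.18743801] thin [0.52310503 0.06892852]
blue [0.71695395 0.10426817 0.062     ]
yel [ 0.49876747 -0.16098187  0.062     ]
```

```bash
python3 - <<'E'
from fit import *
T=dict(np.load("pics/top0.npz"));S=dict(np.load("pics/scene0.npz"))
for d in(T,S):
  print("tcp",px(d,[.194,-.62,.187]),"base",px(d,[0,0,0]),"x.3",px(d,[.3,0,0]),"y.3",px(d,[0,.3,0]),"cam",-d["extrinsics"][:3,:3].T@d["extrinsics"][:3,3])
for n,u,v in(("boxcorner",583,322),("boxTL",555,248),("bottle",497,252),("red",507,187),("tray",530,232)): print(n,w(T,u,v))
E
```

```text
tcp [611.45124134 354.0868296 ] base [339.88818902 415.80246717] x.3 [341.58738728 302.39510475] y.3 [227.72467471 413.22487366] cam [0.29572641 0.05162494 1.2810776 ]
tcp [140.80927466  29.59722737] base [373.30274439 104.54687579] x.3 [331.38868301 178.61752145] y.3 [471.90207513 137.8088467 ] cam [1.02576241 0.29890153 1.05395686]
boxcorner [ 0.26086884 -0.66275721  0.        ]
boxTL [ 0.46392205 -0.59645773  0.        ]
bottle [ 0.4492064  -0.43352268  0.        ]
red [ 0.63705655 -0.46824979  0.        ]
tray [ 0.50795582 -0.52835807  0.        ]
```

{"op": "carry_out", "data": {"plan": [{"dz": -1, "fingers": 0.7}, {"dz": -1, "fingers": 0.7}, {"dz": -1, "fingers": 0.7}, {"dz": -1, "dx": 0.4, "dy": -0.86, "fingers": 0.7}, {"dx": 0.4, "dy": -0.86, "fingers": 0.7}, {"dx": 0.4, "dy": -0.86, "fingers": 0.7}, {"dx": 0.4, "dy": -0.86, "fingers": 0.7}, {"dx": 0.4, "dy": -0.86, "fingers": 0.7}, {"dx": 0.4, "dy": -0.86, "fingers": 0.7}]}}

```text
validation failed for argument at $.pl...
```

{"op": "carry_out", "data": {"plan": [{"dx": 0, "dy": 0, "dz": -1, "rx": 0, "ry": 0, "rz": 0, "fingers": 0.7}, {"dx": 0, "dy": 0, "dz": -1, "rx": 0, "ry": 0, "rz": 0, "fingers": 0.7}, {"dx": 0, "dy": 0, "dz": -1, "rx": 0, "ry": 0, "rz": 0, "fingers": 0.7}, {"dx": 0.4, "dy": -0.86, "dz": -1, "rx": 0, "ry": 0, "rz": 0, "fingers": 0.7}, {"dx": 0.4, "dy": -0.86, "dz": 0, "rx": 0, "ry": 0, "rz": 0, "fingers": 0.7}, {"dx": 0.4, "dy": -0.86, "dz": 0, "rx": 0, "ry": 0, "rz": 0, "fingers": 0.7}, {"dx": 0.4, "dy": -0.86, "dz": 0, "rx": 0, "ry": 0, "rz": 0, "fingers": 0.7}, {"dx": 0.4, "dy": -0.86, "dz": 0, "rx": 0, "ry": 0, "rz": 0, "fingers": 0.7}, {"dx": 0.4, "dy": -0.86, "dz": 0, "rx": 0, "ry": 0, "rz": 0, "fingers": 0.7}]}}

```text
time_s: 1.23
tool_pos: [0.2163, -0.45, 0.3072]
tool_rot: [-180.0, 0.0, 17.3]
force: [0.3, 1.1, 0.9]
grip_width: 0.0141
```

```bash
cat > plan.py <<'E'
from fit import *
# rows to go through world waypoints (x,y,z,yaw) tool pointing down
def rows(wps):
    out=[]
    for a,b in zip(wps[:-1],wps[1:]):
        d=np.array(b)-a; y=np.radians(a[3])
        out.append([d[0]*np.cos(y)+d[1]*np.sin(y), d[0]*np.sin(y)-d[1]*np.cos(y), -d[2], -d[3]])
    o=np.array(out)/[.03,.03,.03,10]
    for r in o: print(r.round(2).tolist())
E
python3 - <<'E'
from plan import *
from scipy.interpolate import interp1d
K=np.array([[.2163,-.45,.3072,17.3],[.35,-.36,.3,35],[.46,-.18,.25,60],[.5,.02,.2,85],[.5,.215,.16,99]])
s=np.r_[0,np.cumsum(np.linalg.norm(np.diff(K[:,:3],axis=0),axis=1))]
q=interp1d(s,K,axis=0)(np.linspace(0,s[-1],29)); print(s[-1]); rows(q)
from scipy.optimize import brentq
z=np.load("pose.npz");B,W=z["B"],z["W"];F=pt(B,(-.118,.08))
k=13/.05
def sim(turn,full=False):
    c=pt(W,(-.017,0));h=W[2];P=[];ds=.001;n=0;
    while n<300:
        u=np.array([np.cos(h),np.sin(h)]);f=F-(c+.017*u);P.append([*(c-.0525*u),np.degrees(h)])
        if f@u<.036: break
        c=c+ds*u
        if n*ds>.01: h=min(h+np.radians(k*ds),W[2]+np.radians(turn)) 
        n+=1
    lat=-f[0]*u[1]+f[1]*u[0]
    return P if full else lat
for t in(10,15,20,25):print(t,sim(t))
t=brentq(sim,5,30);P=np.array(sim(t,True));print(t,len(P));print(P[::10].round(4),P[-1])
E
```

```text
0.7871856255471347
[0.9, -0.27, 0.04, -0.31]
[0.91, -0.22, 0.04, -0.31]
[0.92, -0.17, 0.04, -0.31]
[0.93, -0.12, 0.04, -0.31]
[0.93, -0.07, 0.04, -0.31]
[0.91, -0.12, 0.09, -0.31]
[0.84, -0.35, 0.22, -0.32]
[0.86, -0.3, 0.22, -0.32]
[0.88, -0.25, 0.22, -0.32]
[0.89, -0.21, 0.22, -0.32]
[0.9, -0.15, 0.22, -0.32]
[0.91, -0.1, 0.22, -0.32]
[0.91, -0.05, 0.22, -0.32]
[0.88, -0.17, 0.22, -0.33]
[0.87, -0.26, 0.22, -0.33]
[0.89, -0.21, 0.22, -0.33]
[0.9, -0.16, 0.22, -0.33]
[0.9, -0.11, 0.22, -0.33]
[0.91, -0.05, 0.22, -0.33]
[0.91, -0.0, 0.22, -0.33]
[0.91, 0.04, 0.22, -0.32]
[0.91, -0.08, 0.19, -0.2]
[0.92, -0.05, 0.19, -0.2]
[0.92, -0.01, 0.19, -0.2]
[0.92, 0.02, 0.19, -0.2]
[0.92, 0.05, 0.19, -0.2]
[0.91, 0.08, 0.19, -0.2]
[0.91, 0.11, 0.19, -0.2]
10 0.012723844860832412
15 0.0023774592602205068
20 -0.006310124646854192
25 -0.013272093421402044
16.276005163035947 127
[[ 5.02800e-01  1.96800e-01 -8.09601e+01]
 [ 5.04300e-01  1.86900e-01 -8.09601e+01]
 [ 5.04000e-01  1.76700e-01 -7.86201e+01]
 [ 5.03800e-01  1.66400e-01 -7.60201e+01]
 [ 5.04100e-01  1.56200e-01 -7.34201e+01]
 [ 5.04900e-01  1.45900e-01 -7.08201e+01]
 [ 5.06100e-01  1.35700e-01 -6.82201e+01]
 [ 5.07800e-01  1.25500e-01 -6.56201e+01]
 [ 5.11300e-01  1.16100e-01 -6.46841e+01]
 [ 5.15600e-01  1.07100e-01 -6.46841e+01]
 [ 5.19900e-01  9.81000e-02 -6.46841e+01]
 [ 5.24100e-01  8.90000e-02 -6.46841e+01]
 [ 5.28400e-01  8.00000e-02 -6.46841e+01]] [  0.53098259   0.07455053 -64.68407144]
```

Nice, short trip. Swing over.

{"op": "carry_out", "data": {"plan": [{"dx": 0.9, "dy": -0.25, "dz": 0, "rx": 0, "ry": 0, "rz": -0.3, "fingers": 0.7}, {"dx": 0.9, "dy": -0.22, "dz": 0, "rx": 0, "ry": 0, "rz": -0.3, "fingers": 0.7}, {"dx": 0.9, "dy": -0.17, "dz": 0, "rx": 0, "ry": 0, "rz": -0.3, "fingers": 0.7}, {"dx": 0.9, "dy": -0.12, "dz": 0, "rx": 0, "ry": 0, "rz": -0.3, "fingers": 0.7}, {"dx": 0.9, "dy": -0.07, "dz": 0.1, "rx": 0, "ry": 0, "rz": -0.3, "fingers": 0.7}, {"dx": 0.9, "dy": -0.12, "dz": 0.1, "rx": 0, "ry": 0, "rz": -0.3, "fingers": 0.7}, {"dx": 0.85, "dy": -0.35, "dz": 0.2, "rx": 0, "ry": 0, "rz": -0.3, "fingers": 0.7}, {"dx": 0.85, "dy": -0.3, "dz": 0.2, "rx": 0, "ry": 0, "rz": -0.3, "fingers": 0.7}, {"dx": 0.9, "dy": -0.25, "dz": 0.2, "rx": 0, "ry": 0, "rz": -0.3, "fingers": 0.7}, {"dx": 0.9, "dy": -0.2, "dz": 0.2, "rx": 0, "ry": 0, "rz": -0.3, "fingers": 0.7}, {"dx": 0.9, "dy": -0.15, "dz": 0.2, "rx": 0, "ry": 0, "rz": -0.3, "fingers": 0.7}, {"dx": 0.9, "dy": -0.1, "dz": 0.2, "rx": 0, "ry": 0, "rz": -0.3, "fingers": 0.7}]}}

```text
time_s: 2.72
tool_pos: [0.4421, -0.2173, 0.2653]
tool_rot: [180.0, 0.0, 53.5]
force: [0.6, 0.1, 0.1]
grip_width: 0.0132
```

{"op": "carry_out", "data": {"plan": [{"dx": 0.9, "dy": -0.05, "dz": 0.2, "rx": 0, "ry": 0, "rz": -0.3, "fingers": 0.7}, {"dx": 0.9, "dy": -0.17, "dz": 0.2, "rx": 0, "ry": 0, "rz": -0.3, "fingers": 0.7}, {"dx": 0.9, "dy": -0.25, "dz": 0.2, "rx": 0, "ry": 0, "rz": -0.3, "fingers": 0.7}, {"dx": 0.9, "dy": -0.2, "dz": 0.2, "rx": 0, "ry": 0, "rz": -0.3, "fingers": 0.7}, {"dx": 0.9, "dy": -0.15, "dz": 0.2, "rx": 0, "ry": 0, "rz": -0.3, "fingers": 0.7}, {"dx": 0.9, "dy": -0.1, "dz": 0.2, "rx": 0, "ry": 0, "rz": -0.3, "fingers": 0.7}, {"dx": 0.9, "dy": -0.05, "dz": 0.2, "rx": 0, "ry": 0, "rz": -0.3, "fingers": 0.7}, {"dx": 0.9, "dy": 0, "dz": 0.2, "rx": 0, "ry": 0, "rz": -0.3, "fingers": 0.7}, {"dx": 0.9, "dy": 0, "dz": 0.2, "rx": 0, "ry": 0, "rz": -0.3, "fingers": 0.7}, {"dx": 0.9, "dy": -0.08, "dz": 0.2, "rx": 0, "ry": 0, "rz": -0.3, "fingers": 0.7}, {"dx": 0.9, "dy": 0, "dz": 0.2, "rx": 0, "ry": 0, "rz": -0.3, "fingers": 0.7}, {"dx": 0.9, "dy": 0, "dz": 0.2, "rx": 0, "ry": 0, "rz": -0.3, "fingers": 0.7}]}}

```text
time_s: 4.22
tool_pos: [0.5232, 0.0964, 0.1932]
tool_rot: [180.0, 0.0, 89.5]
force: [-0.0, 0.3, -0.8]
grip_width: 0.0132
```

{"op": "carry_out", "data": {"plan": [{"dx": 1, "dy": -0.2, "dz": 0.6, "rx": 0, "ry": 0, "rz": 0, "fingers": 0.7}, {"dx": 1, "dy": -0.2, "dz": 0.6, "rx": 0, "ry": 0, "rz": 0, "fingers": 0.7}, {"dx": 1, "dy": -0.2, "dz": 0.6, "rx": 0, "ry": 0, "rz": 0, "fingers": 0.7}, {"dx": 1, "dy": -0.2, "dz": 0.6, "rx": 0, "ry": 0, "rz": -0.95, "fingers": 0.7}, {"dx": 0, "dy": 0, "dz": 0.9, "rx": 0, "ry": 0, "rz": 0, "fingers": 0.7}, {"dx": 0, "dy": 0, "dz": 0.9, "rx": 0, "ry": 0, "rz": 0, "fingers": 0.7}, {"dx": 0, "dy": 0, "dz": 0.4, "rx": 0, "ry": 0, "rz": 0, "fingers": 0.7}, {"dx": 0, "dy": 0, "dz": 0, "rx": 0, "ry": 0, "rz": 0, "fingers": 0.7}]}}

```text
time_s: 5.22
tool_pos: [0.4999, 0.2151, 0.0551]
tool_rot: [-179.9, -0.0, 98.9]
force: [-0.8, 0.7, 0.1]
grip_width: 0.0131
```

```bash
python3 - <<'E'
from h import *
for n,f in(("top","top1"),("scene","scene1")): snap(n,f"pics/{f}.png")
a=cv2.imread("pics/top1.png")[140:290,200:400];b=cv2.imread("pics/scene1.png")[180:330,260:460]
cv2.imwrite("pics/m1.png",np.hstack([cv2.resize(a,None,fx=2,fy=2),cv2.resize(b,None,fx=2,fy=2)]))
E
```

```text
(no output)
```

View pics/m1.png

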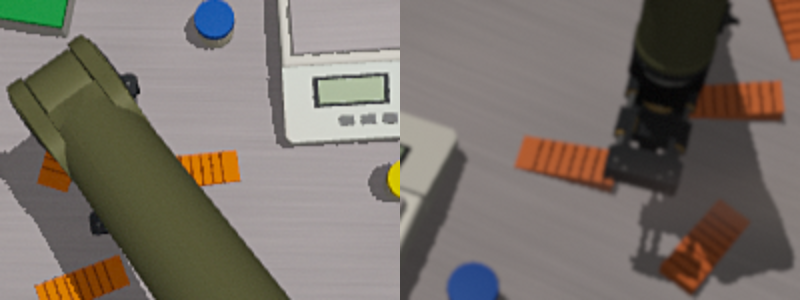

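```bash
python3 - <<'E'
from plan import *
P=[(.4999,.2151,99),(.5028,.1968,99),(.5043,.1869,99),(.5040,.1767,101.4),(.5038,.1664,104),(.5041,.1562,106.6),(.5049,.1459,109.2),(.5061,.1357,111.8),(.5078,.1255,114.4),(.5113,.1161,115.3),(.5156,.1071,115.3),(.5199,.0981,115.3),(.5241,.089,115.3),(.531,.0745,115.3)]
rows([(a,b,0,c) for a,b,c in P])
E
```

```text
[-0.62, 0.0, -0.0, -0.0]
[-0.33, -0.0, -0.0, -0.0]
[-0.33, -0.06, -0.0, -0.24]
[-0.34, -0.07, -0.0, -0.26]
[-0.33, -0.07, -0.0, -0.26]
[-0.34, -0.07, -0.0, -0.26]
[-0.33, -0.07, -0.0, -0.26]
[-0.34, -0.07, -0.0, -0.26]
[-0.33, -0.02, -0.0, -0.09]
[-0.33, 0.0, -0.0, -0.0]
[-0.33, 0.0, -0.0, -0.0]
[-0.33, -0.0, -0.0, -0.0]
[-0.54, 0.0, -0.0, -0.0]
```

{"op": "carry_out", "data": {"plan": [{"dx": 0, "dy": 0, "dz": 0.8, "rx": 0, "ry": 0, "rz": 0, "fingers": 0.7}, {"dx": 0, "dy": 0, "dz": 0.8, "rx": 0, "ry": 0, "rz": 0, "fingers": 0.7}, {"dx": 0, "dy": 0, "dz": 0, "rx": 0, "ry": 0, "rz": 0, "fingers": 0.7}]}}

```text
time_s: 5.7
tool_pos: [0.4998, 0.2144, 0.0072]
tool_rot: [-179.9, 0.0, 98.8]
force: [0.1, 0.0, 0.8]
grip_width: 0.0127
```

{"op": "carry_out", "data": {"plan": [{"dx": -0.2, "dy": 0, "dz": 0, "rx": 0, "ry": 0, "rz": 0, "fingers": 0.7}, {"dx": -0.2, "dy": 0, "dz": 0, "rx": 0, "ry": 0, "rz": 0, "fingers": 0.7}, {"dx": -0.15, "dy": 0, "dz": 0, "rx": 0, "ry": 0, "rz": 0, "fingers": 0.7}, {"dx": -0.15, "dy": 0, "dz": 0, "rx": 0, "ry": 0, "rz": 0, "fingers": 0.7}, {"dx": -0.15, "dy": 0, "dz": 0, "rx": 0, "ry": 0, "rz": 0, "fingers": 0.7}, {"dx": -0.15, "dy": 0, "dz": 0, "rx": 0, "ry": 0, "rz": 0, "fingers": 0.7}, {"dx": -0.16, "dy": -0.03, "dz": 0, "rx": 0, "ry": 0, "rz": -0.13, "fingers": 0.7}, {"dx": -0.16, "dy": -0.03, "dz": 0, "rx": 0, "ry": 0, "rz": -0.13, "fingers": 0.7}, {"dx": -0.16, "dy": -0.03, "dz": 0, "rx": 0, "ry": 0, "rz": -0.13, "fingers": 0.7}, {"dx": -0.16, "dy": -0.03, "dz": 0, "rx": 0, "ry": 0, "rz": -0.13, "fingers": 0.7}]}}

```text
time_s: 6.95
tool_pos: [0.5051, 0.1653, 0.0076]
tool_rot: [-180.0, 0.0, 104.1]
force: [-0.7, -0.4, 0.1]
grip_width: 0.0127
```

{"op": "carry_out", "data": {"plan": [{"dx": -0.16, "dy": -0.03, "dz": 0, "rx": 0, "ry": 0, "rz": -0.13, "fingers": 0.7}, {"dx": -0.16, "dy": -0.03, "dz": 0, "rx": 0, "ry": 0, "rz": -0.13, "fingers": 0.7}, {"dx": -0.16, "dy": -0.03, "dz": 0, "rx": 0, "ry": 0, "rz": -0.13, "fingers": 0.7}, {"dx": -0.16, "dy": -0.03, "dz": 0, "rx": 0, "ry": 0, "rz": -0.13, "fingers": 0.7}, {"dx": -0.16, "dy": -0.03, "dz": 0, "rx": 0, "ry": 0, "rz": -0.13, "fingers": 0.7}, {"dx": -0.16, "dy": -0.03, "dz": 0, "rx": 0, "ry": 0, "rz": -0.13, "fingers": 0.7}]}}

```text
time_s: 7.7
tool_pos: [0.5085, 0.1363, 0.0076]
tool_rot: [-180.0, 0.0, 111.9]
force: [-0.1, -0.3, -0.2]
grip_width: 0.0134
```

```bash
python3 - <<'E'
from h import *
for n,f in(("top","top2"),("scene","scene2")): snap(n,f"pics/{f}.png")
a=cv2.imread("pics/top2.png")[140:290,230:430];b=cv2.imread("pics/scene2.png")[180:330,230:430]
cv2.imwrite("pics/m2.png",np.hstack([cv2.resize(a,None,fx=2,fy=2),cv2.resize(b,None,fx=2,fy=2)]))
cv2.imwrite("pics/c3.png",cv2.resize(cv2.imread("pics/scene2.png")[200:310,270:400],None,fx=5,fy=5,interpolation=cv2.INTER_CUBIC))
E
```

```text
(no output)
```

View pics/m2.png

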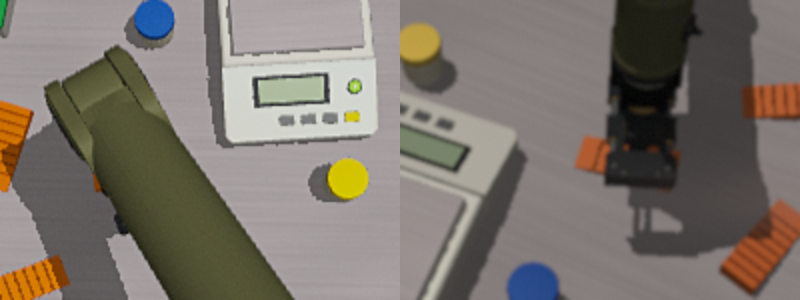

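View pics/c3.png

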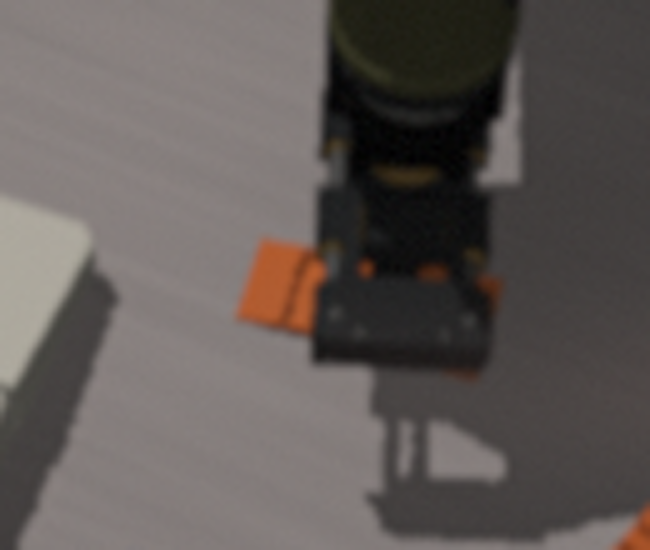

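```bash
python3 - <<'E'
from plan import *
S=dict(np.load("pics/scene2.npz"))
s=lambda u,v:np.array([(u+.5)/5-.5+270,(v+.5)/5-.5+200])
print(sensors.get_obs()["tool_pos"],(px(S,[.5085,.1363,.0076])-[270,200])*5)
for o in ([(S,(.06,-.0225,.002),s(265,240)),(S,(.06,.0225,.002),s(237,320)),(S,(-.06,-.0225,.024),s(502,282)),(S,(-.06,.0225,.024),s(478,374))],):
    p,r=fit(o,[.52,.1,-1.3]);print(p,np.degrees(p[2]),r.tolist(),"thick",pt(p,(-.06,0)))
p=[.5085,.1363,np.radians(111.9-180)]; q=pt(p,(.0695,0)); print("exp",q)
Wp=[*q,p[2]]
for m in((.06,-.0225,.002),(.06,.0225,.002),(-.06,-.0225,.024),(-.06,.0225,.024)): print((px(S,[*pt(Wp,m),m[2]])-[270,200])*5)
E
```

```text
[0.50868526 0.13575241 0.0075502 ] [386.60967751 298.17001751]
[ 0.51683179  0.12921683 -1.44754016] -82.93794201082585 [[-0.3, 0.1], [-0.5, -0.2], [0.5, 1.2], [0.3, -0.9]] thick [0.50945513 0.18876164]
exp [0.53442265 0.07181538]
[122.00878923 248.67711854]
[114.33147263 331.3232473 ]
[369.89990702 239.72692659]
[367.00480541 323.74912923]
```

```bash
python3 - <<'E'
from plan import *
S=dict(np.load("pics/scene2.npz"));T=dict(np.load("pics/top2.npz"))
x,y=.5085,.136
for z in(0.0075,.08,.15,.2): print(z,(px(S,[x,y,z])-[270,200])*5,px(S,[x,y,z]),px(T,[x,y,z]))
h=np.radians(111.9)
for sg in(-1,1):
  for fx in (-.037,.037): print(sg,fx,(px(S,[x+fx*np.cos(h)+sg*.095*np.sin(h),y+fx*np.sin(h)-sg*.095*np.cos(h),.0775])-[270,200])*5)
a=cv2.imread("pics/scene2.png")[100:330,230:470]
cv2.imwrite("pics/c4.png",cv2.resize(a,None,fx=2.6,fy=2.6,interpolation=cv2.INTER_CUBIC))
E
```

```text
0.0075 [386.02540337 298.02803738] [347.20508067 259.60560748] [294.47709111 226.52767811]
0.08 [394.60274773 225.09308336] [348.92054955 245.01861667] [292.80584407 221.99509413]
0.15 [403.85041765 146.45821075] [350.77008353 229.29164215] [290.99435433 217.08215837]
0.2 [411.13249101  84.53721709] [352.2264982  216.90744342] [289.56080979 213.19424662]
-1 -0.037 [321.56841421  49.05412391]
-1 0.037 [477.18302613  56.76640818]
1 -0.037 [304.03497804 413.91114205]
1 0.037 [473.70810804 422.88366552]
```

View pics/c4.png

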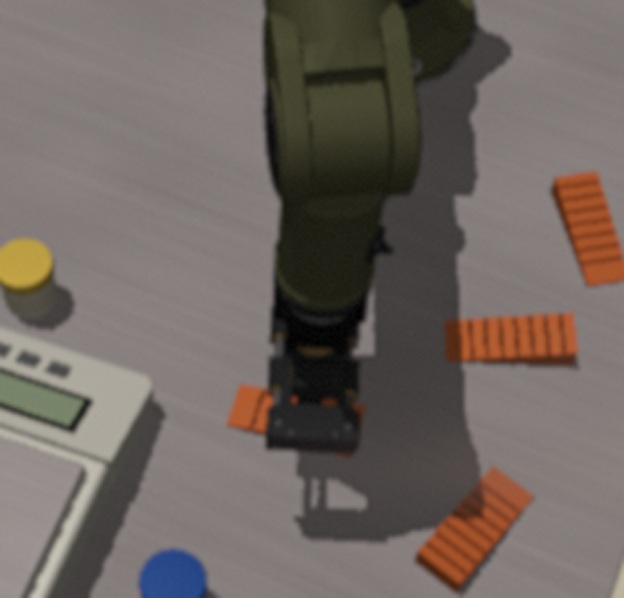

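```bash
python3 - <<'E'
from plan import *
S=dict(np.load("pics/scene2.npz"));T=dict(np.load("pics/top2.npz"))
x,y=.5085,.136;h=np.radians(111.9)
for z in (.0775,.11,.15):
 for sg in(-1,1):
  for fx in (-.037,.037): 
   p=[x+fx*np.cos(h)+sg*.095*np.sin(h),y+fx*np.sin(h)-sg*.095*np.cos(h),z]; print(z,sg,fx,((px(S,p)-[270,200])*5).round(),((px(T,p)-[240,170])*6).round())
a=cv2.imread("pics/top2.png")[170:270,240:360]
a=np.clip(a.astype(float)*2.2,0,255).astype(np.uint8)
cv2.imwrite("pics/c5.png",cv2.resize(a,None,fx=6,fy=6,interpolation=cv2.INTER_CUBIC))
b=cv2.imread("pics/scene2.png")[200:310,270:400];b=np.clip(b.astype(float)*3,0,255).astype(np.uint8)
cv2.imwrite("pics/c6.png",cv2.resize(b,None,fx=5,fy=5,interpolation=cv2.INTER_CUBIC))
E
```

```text
0.0775 -1 -0.037 [322.  49.] [471. 483.]
0.0775 -1 0.037 [477.  57.] [313. 542.]
0.0775 1 -0.037 [304. 414.] [322.  89.]
0.0775 1 0.037 [474. 423.] [166. 146.]
0.11 -1 -0.037 [324.  11.] [470. 474.]
0.11 -1 0.037 [483.  19.] [308. 535.]
0.11 1 -0.037 [306. 382.] [317.  70.]
0.11 1 0.037 [480. 391.] [158. 129.]
0.15 -1 -0.037 [327. -39.] [469. 463.]
0.15 -1 0.037 [491. -31.] [301. 526.]
0.15 1 -0.037 [308. 340.] [311.  45.]
0.15 1 0.037 [489. 350.] [146. 106.]
```

View pics/c5.png

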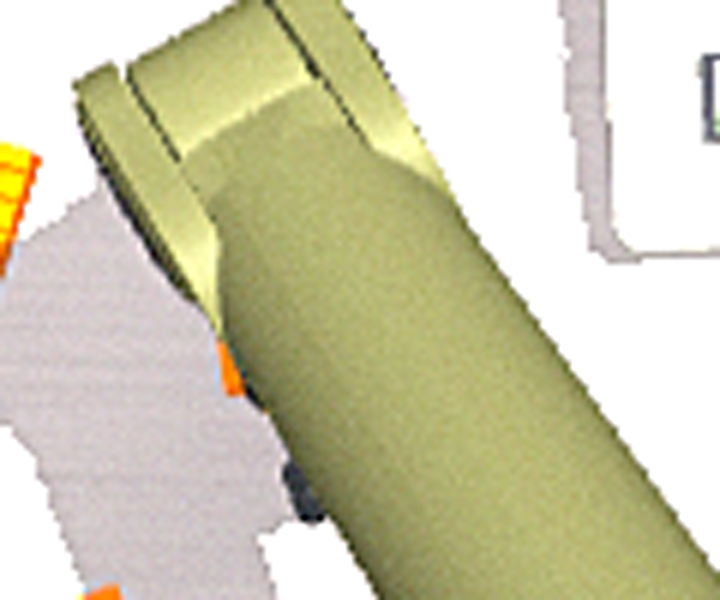

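View pics/c6.png

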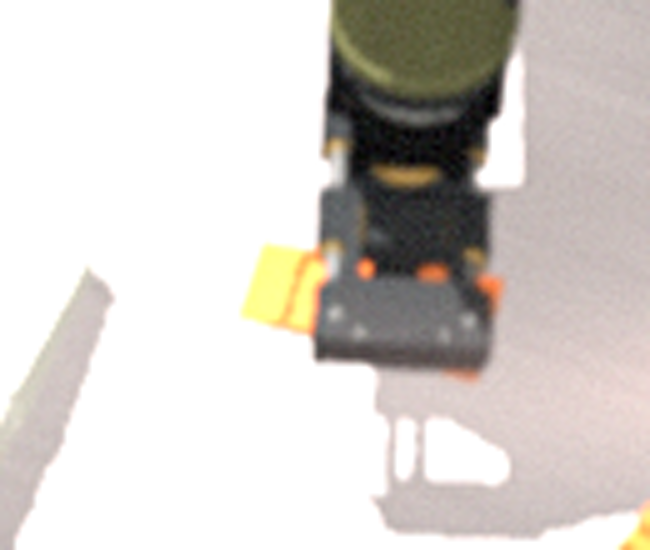

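```bash
python3 - <<'E'
from plan import *
S=dict(np.load("pics/scene2.npz"));T=dict(np.load("pics/top2.npz"))
T0=dict(np.load("pics/top0.npz"))
t=lambda u,v:np.array([(u+.5)/4-.5+265,(v+.5)/4-.5+95])
# balance front-left top corner z=.042 shadow at c1 (297,472); rear-left z=.066 top shadow (263,87)
B=np.load("pose.npz")["B"]
for m,uv in(((-.145,.105),(297,474)),((.145,.105),(263,87))):
    g=w(T0,*t(*uv)); print(g[:2]-pt(B,m))
s=lambda u,v:np.array([(u+.5)/5-.5+270,(v+.5)/5-.5+200])
for n,u,v in(("fingerline L top",392,415),("L bot",390,485),("R top",423,415),("R bot",423,480),("blk TL",378,370),("blk botL",375,525),("botR",545,535),("wedge?",500,390)):
    print(n,w(S,*s(u,v)).round(4))
E
```

```text
[0.00413143 0.0091436 ]
[0.00326616 0.01430624]
fingerline L top [0.5598 0.1607 0.    ]
L bot [0.5928 0.174  0.    ]
R top [0.5536 0.1739 0.    ]
R bot [0.584  0.1869 0.    ]
blk TL [0.5411 0.1454 0.    ]
blk botL [0.6139 0.1756 0.    ]
botR [0.5851 0.2482 0.    ]
wedge? [0.5261 0.2019 0.    ]
```

```bash
python3 - <<'E'
from plan import *
o=sensors.get_obs(); print({k:np.round(o[k],2) for k in("time_s","qpos","tool_pos","force","grip_width")})
d=snap("scene","pics/scene3.png")
a=cv2.imread("pics/scene3.png");print(np.abs(a.astype(int)-cv2.imread("pics/scene2.png")).max())
b=np.clip(a[200:310,270:400].astype(float)*1.6,0,255).astype(np.uint8)
c=np.clip(cv2.imread("pics/scene1.png")[200:310,300:430].astype(float)*1.6,0,255).astype(np.uint8)
cv2.imwrite("pics/c7.png",cv2.resize(np.hstack([b,c]),None,fx=3,fy=3,interpolation=cv2.INTER_CUBIC))
# z triangulation hint scene1
for z in(.055,.0072): print(px(d,[.4999,.2147,z]))
E
```

```text
{'time_s': np.float64(7.8), 'qpos': array([ 26.08,  20.13, -50.01, 110.47,  18.21,  57.63, -10.31]), 'tool_pos': array([0.51, 0.14, 0.01]), 'force': array([-0.64, -0.43,  0.69]), 'grip_width': np.float64(0.01)}
26
[381.30859562 260.1406236 ]
[379.01865487 269.32406793]
```

View pics/c7.png

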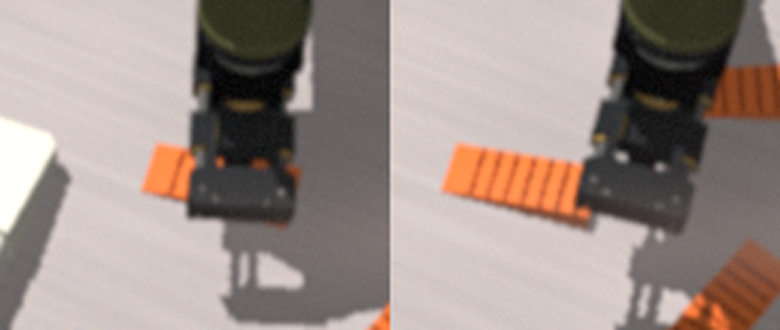

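```bash
python3 - <<'E'
from plan import *
d=dict(np.load("pics/scene3.npz"))
def P(t,yaw,fx,ly,zb):
    h=np.radians(yaw);return px(d,[t[0]+fx*np.cos(h)+ly*np.sin(h),t[1]+fx*np.sin(h)-ly*np.cos(h),t[2]+zb])
A=[((362.7,269.3),-1),((398.3,277.3),1)];C=[((332.3,271.7),-1),((367.7,273.3),1)]
t1=[.4999,.2151,.055]
for L in(.075,.085,.095,.105):
    def f(q):
        zb,hw,z3=q; r=[]
        for uv,s in A:r+=list(P(t1,98.9,s*hw,L,zb)-uv)
        for uv,s in C:r+=list(P([.5087,.1358,z3],111.9,s*hw,L,zb)-uv)
        return np.array(r)
    s=least_squares(f,[.07,.037,.03]);print(L,s.x,s.fun.round(1))
E
```

```text
0.075 [0.08372635 0.03792312 0.00966518] [-2.3 -1.2 -2.1  0.1 -1.5 -0.3 -2.  -0.1]
0.085 [0.10372907 0.03710197 0.01015331] [-2.3 -1.2 -2.1  0.1 -1.  -0.3 -1.5 -0.1]
0.095 [0.12373176 0.0362809  0.01063437] [-2.3 -1.2 -2.1  0.1 -0.6 -0.2 -1.1 -0. ]
0.105 [0.14373443 0.03545994 0.01110786] [-2.3 -1.2 -2.1  0.1 -0.1 -0.2 -0.7  0. ]
```

{"op": "carry_out", "data": {"plan": [{"dx": 0.7, "dy": 0.15, "dz": 0, "rx": 0, "ry": 0, "rz": 0.6, "fingers": 0.7}, {"dx": 0.7, "dy": 0.15, "dz": 0, "rx": 0, "ry": 0, "rz": 0.6, "fingers": 0.7}, {"dx": 0.7, "dy": 0, "dz": 0, "rx": 0, "ry": 0, "rz": 0.1, "fingers": 0.7}, {"dx": 0.8, "dy": 0, "dz": 0, "rx": 0, "ry": 0, "rz": 0, "fingers": 0.7}, {"dx": 0, "dy": 0, "dz": 0.1, "rx": 0, "ry": 0, "rz": 0, "fingers": 0.7}, {"dx": 0, "dy": 0, "dz": 0.1, "rx": 0, "ry": 0, "rz": 0, "fingers": 0.7}, {"dx": 0, "dy": 0, "dz": 0, "rx": 0, "ry": 0, "rz": 0, "fingers": 0.7}]}}

```text
time_s: 8.72
tool_pos: [0.4962, 0.222, 0.001]
tool_rot: [-179.9, 0.1, 98.7]
force: [-0.8, -0.3, -0.7]
grip_width: 0.0127
```

```bash
python3 - <<'E'
from plan import *
d=snap("scene","pics/scene4.png");t=snap("top","pics/top4.png")
b=np.clip(cv2.imread("pics/scene4.png")[200:320,290:420].astype(float)*2,0,255).astype(np.uint8)
cv2.imwrite("pics/c8.png",cv2.resize(b,None,fx=5,fy=5,interpolation=cv2.INTER_CUBIC))
o=sensors.get_obs();print(o["tool_pos"],o["force"],px(d,o["tool_pos"]))
E
```

```text
[0.49641731 0.2224251  0.00142817] [-1.05943383  0.07489776  0.09933219] [382.30327726 270.44244141]
```

View pics/c8.png

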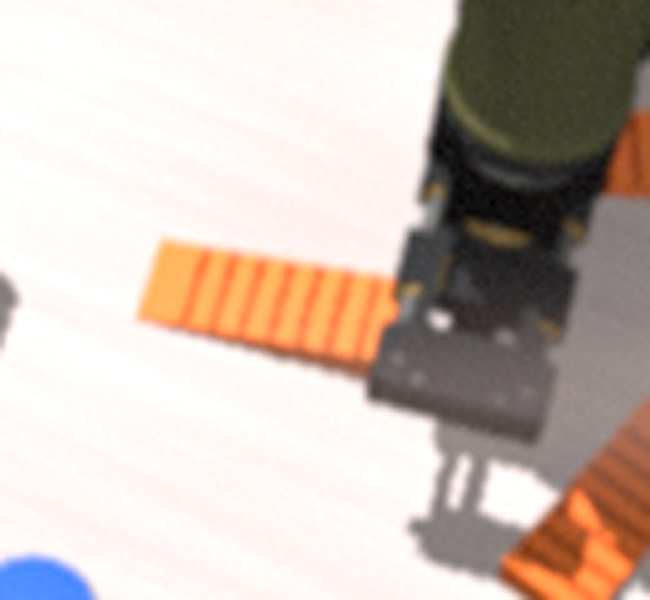

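{"op": "carry_out", "data": {"plan": [{"dx": 0, "dy": 0, "dz": 0.1, "rx": 0, "ry": 0, "rz": 0, "fingers": 0.7}, {"dx": 0, "dy": 0, "dz": 0.05, "rx": 0, "ry": 0, "rz": 0, "fingers": 0.7}, {"dx": 0, "dy": 0, "dz": 0, "rx": 0, "ry": 0, "rz": 0, "fingers": 0.7}]}}

```text
time_s: 9.2
tool_pos: [0.496, 0.2235, -0.0031]
tool_rot: [-180.0, 0.0, 98.8]
force: [-0.3, 0.9, 0.3]
grip_width: 0.0129
```

{"op": "carry_out", "data": {"plan": [{"dx": 0, "dy": 0, "dz": 0.15, "rx": 0, "ry": 0, "rz": 0, "fingers": 0.7}, {"dx": 0, "dy": 0, "dz": 0.15, "rx": 0, "ry": 0, "rz": 0, "fingers": 0.7}]}}

```text
time_s: 9.45
tool_pos: [0.4961, 0.2236, -0.0122]
tool_rot: [-180.0, 0.0, 98.9]
force: [-0.2, 0.6, -0.7]
grip_width: 0.0137
```

{"op": "carry_out", "data": {"plan": [{"dx": 0, "dy": 0, "dz": 0.15, "rx": 0, "ry": 0, "rz": 0, "fingers": 0.7}, {"dx": 0, "dy": 0, "dz": 0.15, "rx": 0, "ry": 0, "rz": 0, "fingers": 0.7}]}}

```text
time_s: 9.7
tool_pos: [0.4961, 0.2235, -0.0213]
tool_rot: [-180.0, 0.0, 98.9]
force: [-0.1, 0.1, -0.0]
grip_width: 0.0128
```

{"op": "carry_out", "data": {"plan": [{"dx": 0, "dy": 0, "dz": 0.15, "rx": 0, "ry": 0, "rz": 0, "fingers": 0.7}, {"dx": 0, "dy": 0, "dz": 0.15, "rx": 0, "ry": 0, "rz": 0, "fingers": 0.7}]}}

```text
time_s: 9.95
tool_pos: [0.4962, 0.2236, -0.0302]
tool_rot: [-180.0, 0.0, 98.9]
force: [0.2, 0.0, -0.4]
grip_width: 0.0133
```

{"op": "carry_out", "data": {"plan": [{"dx": 0, "dy": 0, "dz": 0.15, "rx": 0, "ry": 0, "rz": 0, "fingers": 0.7}, {"dx": 0, "dy": 0, "dz": 0.1, "rx": 0, "ry": 0, "rz": 0, "fingers": 0.7}]}}

```text
time_s: 10.2
tool_pos: [0.4962, 0.2235, -0.0347]
tool_rot: [-179.9, 0.2, 98.8]
force: [-11.8, -8.2, 42.9]
grip_width: 0.0128
```

```bash
python3 - <<'E'
from plan import *
d=snap("scene","pics/scene5.png")
b=np.clip(cv2.imread("pics/scene5.png")[200:320,290:420].astype(float)*2,0,255).astype(np.uint8)
cv2.imwrite("pics/c9.png",cv2.resize(b,None,fx=5,fy=5,interpolation=cv2.INTER_CUBIC))
o=sensors.get_obs();print(o["tool_pos"],o["force"],px(d,o["tool_pos"]))
E
```

```text
[ 0.49618787  0.22349397 -0.03455803] [-8.66546405 -5.59911189 24.97335578] [381.04612644 276.97429167]
```

View pics/c9.png

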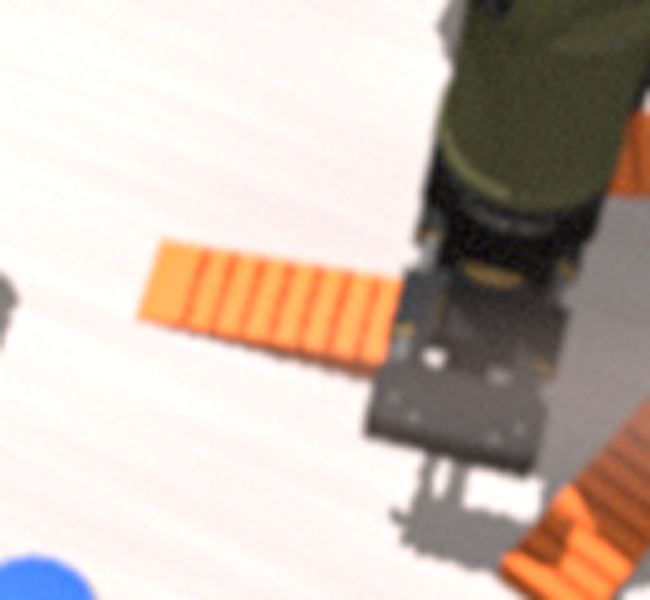

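{"op": "carry_out", "data": {"plan": [{"dx": 0, "dy": 0, "dz": -0.2, "rx": 0, "ry": 0, "rz": 0, "fingers": 0.7}, {"dx": 0, "dy": 0, "dz": -0.2, "rx": 0, "ry": 0, "rz": 0, "fingers": 0.7}]}}

```text
time_s: 10.5
tool_pos: [0.4961, 0.2236, -0.0253]
tool_rot: [-180.0, 0.0, 98.9]
force: [-0.0, -0.3, 0.4]
grip_width: 0.0131
```

```bash
python3 - <<'E'
from plan import *
d=snap("scene","pics/scene6.png");t=snap("top","pics/top6.png")
b=np.clip(cv2.imread("pics/scene6.png")[200:320,290:420].astype(float)*2,0,255).astype(np.uint8)
c=np.clip(cv2.imread("pics/top6.png")[140:290,190:360].astype(float)*1.8,0,255).astype(np.uint8)
cv2.imwrite("pics/c10.png",cv2.resize(b,None,fx=5,fy=5,interpolation=cv2.INTER_CUBIC))
cv2.imwrite("pics/c11.png",cv2.resize(c,None,fx=4,fy=4,interpolation=cv2.INTER_CUBIC))
o=sensors.get_obs();print(o["tool_pos"],o["force"],px(d,o["tool_pos"]))
E
```

```text
[ 0.49661045  0.22372985 -0.02497025] [ 0.13397954 -0.43789948  0.97319705] [381.51990272 275.47183927]
```

View pics/c10.png

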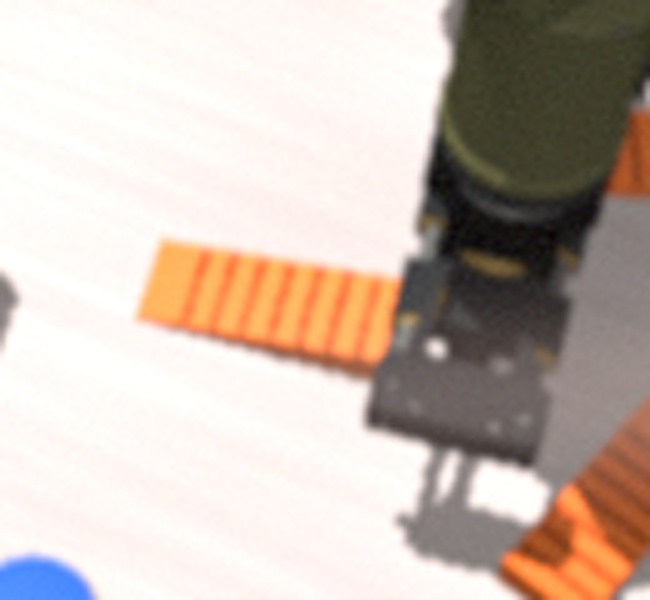

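View pics/c11.png

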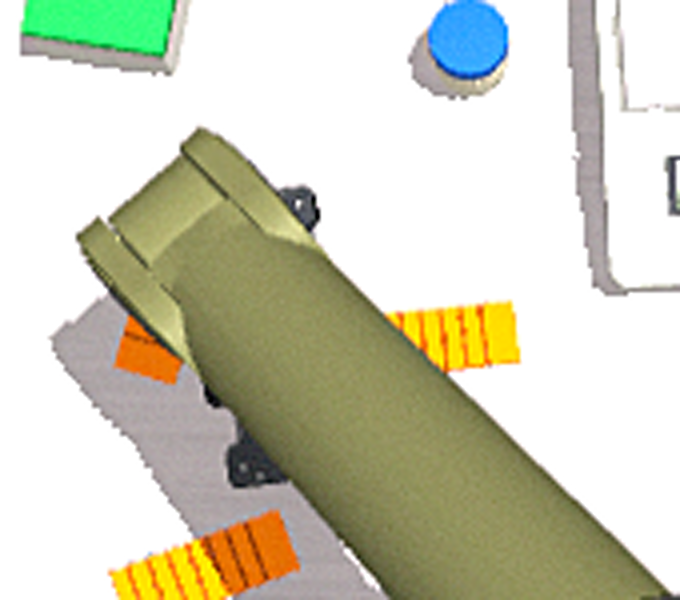

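```bash
python3 - <<'E'
from plan import *
S=dict(np.load("pics/scene6.npz"));T=dict(np.load("pics/top6.npz"))
for z in(.08,.11,.13,.15):
    m=w(T,258.3,226.3,z); a=w(T,270,191,z);b=w(T,246.8,261.5,z);print("z",z,"mid",m[:2].round(4),"diag",np.linalg.norm(a-b).round(4),np.hypot(.075,.19).round(4), "az",np.degrees(np.arctan2(*(a-b)[1::-1])))
    l=w(S,363.2,284.8,z);r=w(S,394.8,292.8,z);c=(l+r)/2;h=np.radians(98.9)
    print("   scene face mid",c[:2].round(4),"width",np.linalg.norm(l-r).round(4),"-> tool",(c[:2]-.095*np.array([np.sin(h),-np.cos(h)])).round(4))
E
```

```text
z 0.08 mid [0.495  0.2272] diag 0.1984 0.2043 az -15.751506452217368
   scene face mid [0.5801 0.2376] width 0.0698 -> tool [0.4862 0.2229]
z 0.11 mid [0.49   0.2228] diag 0.1934 0.2043 az -15.751506452217368
   scene face mid [0.5938 0.2395] width 0.0676 -> tool [0.5    0.2248]
z 0.13 mid [0.4867 0.2199] diag 0.1901 0.2043 az -15.751506452217365
   scene face mid [0.603  0.2407] width 0.0662 -> tool [0.5091 0.226 ]
z 0.15 mid [0.4834 0.217 ] diag 0.1868 0.2043 az -15.75150645221738
   scene face mid [0.6121 0.242 ] width 0.0648 -> tool [0.5183 0.2273]
```

{"op": "carry_out", "data": {"plan": [{"dx": -0.3, "dy": 0.05, "dz": 0.05, "rx": 0, "ry": 0, "rz": 0, "fingers": 0.7}, {"dx": -0.3, "dy": 0.05, "dz": 0, "rx": 0, "ry": 0, "rz": 0, "fingers": 0.7}, {"dx": -0.15, "dy": 0, "dz": 0, "rx": 0, "ry": 0, "rz": 0, "fingers": 0.7}, {"dx": -0.15, "dy": 0, "dz": 0, "rx": 0, "ry": 0, "rz": 0, "fingers": 0.7}, {"dx": -0.15, "dy": 0, "dz": 0, "rx": 0, "ry": 0, "rz": 0, "fingers": 0.7}, {"dx": -0.15, "dy": 0, "dz": 0, "rx": 0, "ry": 0, "rz": 0, "fingers": 0.7}, {"dx": -0.16, "dy": -0.03, "dz": 0, "rx": 0, "ry": 0, "rz": -0.13, "fingers": 0.7}, {"dx": -0.16, "dy": -0.03, "dz": 0, "rx": 0, "ry": 0, "rz": -0.13, "fingers": 0.7}, {"dx": -0.16, "dy": -0.03, "dz": 0, "rx": 0, "ry": 0, "rz": -0.13, "fingers": 0.7}, {"dx": -0.16, "dy": -0.03, "dz": 0, "rx": 0, "ry": 0, "rz": -0.13, "fingers": 0.7}]}}

```text
time_s: 11.85
tool_pos: [0.5047, 0.1687, -0.0269]
tool_rot: [-180.0, -0.0, 104.1]
force: [0.4, 0.5, 1.0]
grip_width: 0.013
```

```bash
python3 - <<'E'
from plan import *
d=snap("scene","pics/scene7.png");t=snap("top","pics/top7.png")
b=np.clip(cv2.imread("pics/scene7.png")[200:320,270:400].astype(float)*2,0,255).astype(np.uint8)
cv2.imwrite("pics/c12.png",cv2.resize(b,None,fx=5,fy=5,interpolation=cv2.INTER_CUBIC))
o=sensors.get_obs();print(o["tool_pos"],o["force"])
E
```

```text
[ 0.50491339  0.16804739 -0.02688951] [0.31348958 0.19466723 0.04921466]
```

View pics/c12.png

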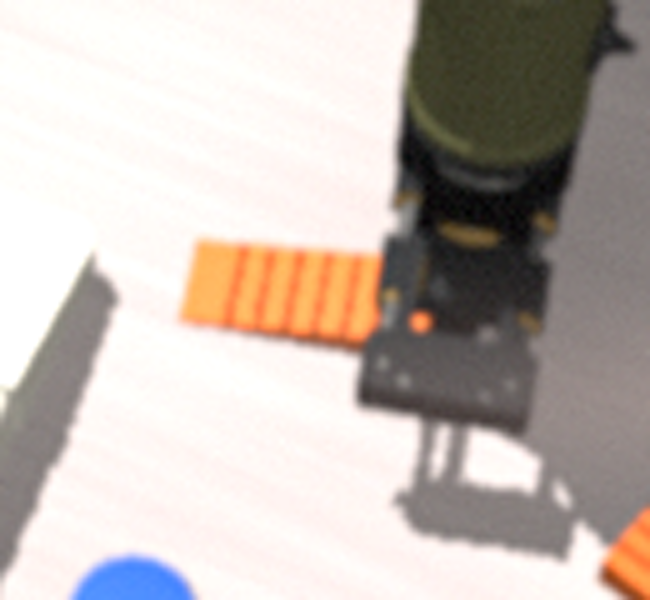

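```bash
cat > chk.py <<'E'
from plan import *
def thin(S,a,b,off,tool,yaw,B):
    A=w(S,*((np.array(a)+.5)/5-.5+off),.002)[:2];C=w(S,*((np.array(b)+.5)/5-.5+off),.002)[:2]
    m=(A+C)/2; h=np.degrees(np.arctan2(*((A-C)[::-1])))+0
    # a = right(-y) corner, b= left(+y): direction b-a is +y of wedge
    d=C-A; h=np.arctan2(d[1],d[0])-np.pi/2; u=np.array([np.cos(yaw),np.sin(yaw)])
    print("thin mid",m,"heading",np.degrees(h),"w",np.linalg.norm(d)); 
    u=np.array([np.cos(np.radians(yaw-180)),np.sin(np.radians(yaw-180))]); t=np.array(tool[:2])
    print("predicted thin from tool",t+.1295*u,"along",(m-t)@u,"lat",-(m-t)[0]*u[1]+(m-t)[1]*u[0])
    F=pt(B,(-.118,.08)); 
    for hh in(h,np.radians(yaw-180)):
        u=np.array([np.cos(hh),np.sin(hh)]); f=F-m;print("foot ahead of thin",f@u,"lat",-f[0]*u[1]+f[1]*u[0])
    # heading from thin->foot
    print("F",F,"bearing tool->F",np.degrees(np.arctan2(*(F-t)[::-1])),"dist",np.linalg.norm(F-t))
E
python3 - <<'E'
from chk import *
S=dict(np.load("pics/scene7.npz"))
thin(S,(197,240),(182,322),[270,200],[.5049,.168],104.1,np.load("pose.npz")["B"])
E
```

```text
thin mid [0.5371116  0.04386689] heading -73.42634527672622 w 0.045328792928037084
predicted thin from tool [0.53644814 0.04240157] along 0.1282404558709148 lat 0.00100044018029867
foot ahead of thin 0.07253542046381337 lat 0.01882355997180382
foot ahead of thin 0.07165540496718924 lat 0.021936649034490278
F [ 0.57584367 -0.02028558] bearing tool->F -69.35421280154691 dist 0.20120751785620195
```

```bash
python3 - <<'E'
from plan import *
from scipy.optimize import brentq
F=pt(np.load("pose.npz")["B"],(-.118,.08)); h0=np.radians(104.1-180); t0=np.array([.5049,.168])
k=2.6/.01
def sim(turn,full=False):
    h=h0;c=t0+.0525*np.array([np.cos(h),np.sin(h)]);P=[];ds=.0005
    for n in range(600):
        u=np.array([np.cos(h),np.sin(h)]);f=F-(c+.017*u);P.append([*(c-.0525*u),0,np.degrees(h)+180])
        if f@u<.036: break
        c=c+ds*u;h=min(h+np.radians(k*ds),h0+np.radians(turn))
    lat=-f[0]*u[1]+f[1]*u[0]
    return np.array(P) if full else lat
t=brentq(sim,2,40);P=sim(t,True);print(t,len(P),P[-1]);rows(P[::10]);
print(P[::20].round(4))
E
```

```text
10.200116687464291 194 [5.32494956e-01 7.57206636e-02 0.00000000e+00 1.14300117e+02]
[-0.17, -0.04, -0.0, -0.13]
[-0.17, -0.04, -0.0, -0.13]
[-0.17, -0.04, -0.0, -0.13]
[-0.17, -0.04, -0.0, -0.13]
[-0.17, -0.04, -0.0, -0.13]
[-0.17, -0.04, -0.0, -0.13]
[-0.17, -0.04, -0.0, -0.13]
[-0.17, -0.03, -0.0, -0.11]
[-0.17, 0.0, -0.0, -0.0]
[-0.17, 0.0, -0.0, -0.0]
[-0.17, 0.0, -0.0, -0.0]
[-0.17, 0.0, -0.0, -0.0]
[-0.17, 0.0, -0.0, -0.0]
[-0.17, 0.0, -0.0, -0.0]
[-0.17, 0.0, -0.0, -0.0]
[-0.17, 0.0, -0.0, -0.0]
[-0.17, 0.0, -0.0, -0.0]
[-0.17, 0.0, -0.0, -0.0]
[-0.17, 0.0, -0.0, -0.0]
[[5.049000e-01 1.680000e-01 0.000000e+00 1.041000e+02]
 [5.052000e-01 1.577000e-01 0.000000e+00 1.067000e+02]
 [5.061000e-01 1.475000e-01 0.000000e+00 1.093000e+02]
 [5.073000e-01 1.373000e-01 0.000000e+00 1.119000e+02]
 [5.092000e-01 1.272000e-01 0.000000e+00 1.143001e+02]
 [5.134000e-01 1.181000e-01 0.000000e+00 1.143001e+02]
 [5.175000e-01 1.090000e-01 0.000000e+00 1.143001e+02]
 [5.216000e-01 9.990000e-02 0.000000e+00 1.143001e+02]
 [5.257000e-01 9.080000e-02 0.000000e+00 1.143001e+02]
 [5.298000e-01 8.160000e-02 0.000000e+00 1.143001e+02]]
```

{"op": "carry_out", "data": {"plan": [{"dx": -0.17, "dy": -0.04, "dz": 0, "rx": 0, "ry": 0, "rz": -0.13, "fingers": 0.7}, {"dx": -0.17, "dy": -0.04, "dz": 0, "rx": 0, "ry": 0, "rz": -0.13, "fingers": 0.7}, {"dx": -0.17, "dy": -0.04, "dz": 0, "rx": 0, "ry": 0, "rz": -0.13, "fingers": 0.7}, {"dx": -0.17, "dy": -0.04, "dz": 0, "rx": 0, "ry": 0, "rz": -0.13, "fingers": 0.7}, {"dx": -0.17, "dy": -0.04, "dz": 0, "rx": 0, "ry": 0, "rz": -0.13, "fingers": 0.7}, {"dx": -0.17, "dy": -0.04, "dz": 0, "rx": 0, "ry": 0, "rz": -0.13, "fingers": 0.7}, {"dx": -0.17, "dy": -0.04, "dz": 0, "rx": 0, "ry": 0, "rz": -0.13, "fingers": 0.7}, {"dx": -0.17, "dy": -0.03, "dz": 0, "rx": 0, "ry": 0, "rz": -0.11, "fingers": 0.7}, {"dx": -0.17, "dy": 0, "dz": 0, "rx": 0, "ry": 0, "rz": 0, "fingers": 0.7}, {"dx": -0.17, "dy": 0, "dz": 0, "rx": 0, "ry": 0, "rz": 0, "fingers": 0.7}]}}

```text
time_s: 13.2
tool_pos: [0.5132, 0.1176, -0.027]
tool_rot: [-180.0, 0.0, 114.2]
force: [-0.2, 1.0, 1.2]
grip_width: 0.0134
```

```bash
python3 - <<'E'
from plan import *
d=snap("scene","pics/scene8.png");t=snap("top","pics/top8.png")
b=np.clip(cv2.imread("pics/scene8.png")[200:320,250:380].astype(float)*1.7,0,255).astype(np.uint8)
cv2.imwrite("pics/c13.png",cv2.resize(b,None,fx=5,fy=5,interpolation=cv2.INTER_CUBIC))
o=sensors.get_obs();print(o["tool_pos"],o["force"])
E
```

```text
[ 0.51348333  0.11688922 -0.02700433] [-0.09745609  0.56186942  0.47660688]
```

View pics/c13.png

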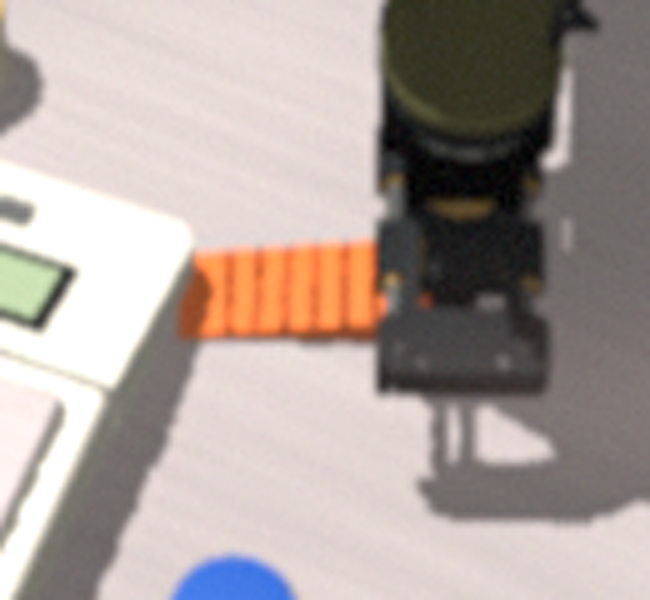

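```bash
python3 - <<'E'
from chk import *
S=dict(np.load("pics/scene8.npz"))
thin(S,(189,253),(180,341),[250,200],[.5134,.117],114.2,np.load("pose.npz")["B"])
E
```

```text
thin mid [0.56654129 0.00177896] heading -68.15890519083112 w 0.04780174264779928
predicted thin from tool [ 0.56648503 -0.00111956] along 0.12687927117718192 lat 0.0012394820904284287
foot ahead of thin 0.023941528350458808 lat 0.0004258972887110444
foot ahead of thin 0.02393877001089702 lat -0.0005598737551732094
F [ 0.57584367 -0.02028558] bearing tool->F -65.54181851538623 dist 0.1508195723879975
```

{"op": "carry_out", "data": {"plan": [{"dx": -0.17, "dy": 0, "dz": 0, "rx": 0, "ry": 0, "rz": 0, "fingers": 0.7}, {"dx": -0.17, "dy": 0, "dz": 0, "rx": 0, "ry": 0, "rz": 0, "fingers": 0.7}, {"dx": -0.17, "dy": 0, "dz": 0, "rx": 0, "ry": 0, "rz": 0, "fingers": 0.7}, {"dx": -0.17, "dy": 0, "dz": 0, "rx": 0, "ry": 0, "rz": 0, "fingers": 0.7}, {"dx": -0.17, "dy": 0, "dz": 0, "rx": 0, "ry": 0, "rz": 0, "fingers": 0.7}, {"dx": -0.15, "dy": 0, "dz": 0, "rx": 0, "ry": 0, "rz": 0, "fingers": 0.7}]}}

```text
time_s: 14.05
tool_pos: [0.5256, 0.0903, -0.0269]
tool_rot: [-180.0, 0.0, 114.2]
force: [0.7, 0.3, -0.9]
grip_width: 0.0129
```

{"op": "carry_out", "data": {"plan": [{"dx": -0.1, "dy": 0, "dz": 0, "rx": 0, "ry": 0, "rz": 0, "fingers": 0.7}, {"dx": -0.1, "dy": 0, "dz": 0, "rx": 0, "ry": 0, "rz": 0, "fingers": 0.7}]}}

```text
time_s: 14.3
tool_pos: [0.528, 0.0851, -0.0269]
tool_rot: [-180.0, 0.0, 114.3]
force: [0.3, 0.4, -0.8]
grip_width: 0.0128
```

{"op": "carry_out", "data": {"plan": [{"dx": -0.07, "dy": 0, "dz": 0, "rx": 0, "ry": 0, "rz": 0, "fingers": 0.7}, {"dx": -0.07, "dy": 0, "dz": 0, "rx": 0, "ry": 0, "rz": 0, "fingers": 0.7}]}}

```text
time_s: 14.55
tool_pos: [0.5296, 0.0814, -0.0269]
tool_rot: [-180.0, 0.0, 114.3]
force: [0.0, 0.3, -0.2]
grip_width: 0.0129
```

{"op": "carry_out", "data": {"plan": [{"dx": -0.06, "dy": 0, "dz": 0, "rx": 0, "ry": 0, "rz": 0, "fingers": 0.7}]}}

```text
time_s: 14.68
tool_pos: [0.5304, 0.0797, -0.0269]
tool_rot: [-180.0, 0.0, 114.3]
force: [-0.8, -0.1, 0.1]
grip_width: 0.013
```

{"op": "carry_out", "data": {"plan": [{"dx": -0.05, "dy": 0, "dz": 0, "rx": 0, "ry": 0, "rz": 0, "fingers": 0.7}]}}

```text
time_s: 14.8
tool_pos: [0.531, 0.0784, -0.0269]
tool_rot: [-180.0, 0.0, 114.3]
force: [-0.3, 1.1, -0.3]
grip_width: 0.0129
```

{"op": "carry_out", "data": {"plan": [{"dx": -0.05, "dy": 0, "dz": 0, "rx": 0, "ry": 0, "rz": 0, "fingers": 0.7}]}}

```text
time_s: 14.92
tool_pos: [0.5316, 0.077, -0.0269]
tool_rot: [-180.0, 0.0, 114.3]
force: [0.0, 1.2, 0.2]
grip_width: 0.013
```

{"op": "carry_out", "data": {"plan": [{"dx": -0.05, "dy": 0, "dz": 0, "rx": 0, "ry": 0, "rz": 0, "fingers": 0.7}]}}

```text
time_s: 15.05
tool_pos: [0.5322, 0.0758, -0.0269]
tool_rot: [-180.0, -0.0, 114.3]
force: [-0.5, 0.9, -1.3]
grip_width: 0.0129
```

```bash
python3 - <<'E'
from plan import *
d=snap("scene","pics/scene9.png")
b=np.clip(cv2.imread("pics/scene9.png")[200:320,250:380].astype(float)*1.7,0,255).astype(np.uint8)
cv2.imwrite("pics/c14.png",cv2.resize(b,None,fx=5,fy=5,interpolation=cv2.INTER_CUBIC))
o=sensors.get_obs();print(o["tool_pos"],o["force"])
E
```

```text
[ 0.53221619  0.07568318 -0.02688394] [-0.28161951  0.75838653  0.06387744]
```

View pics/c14.png

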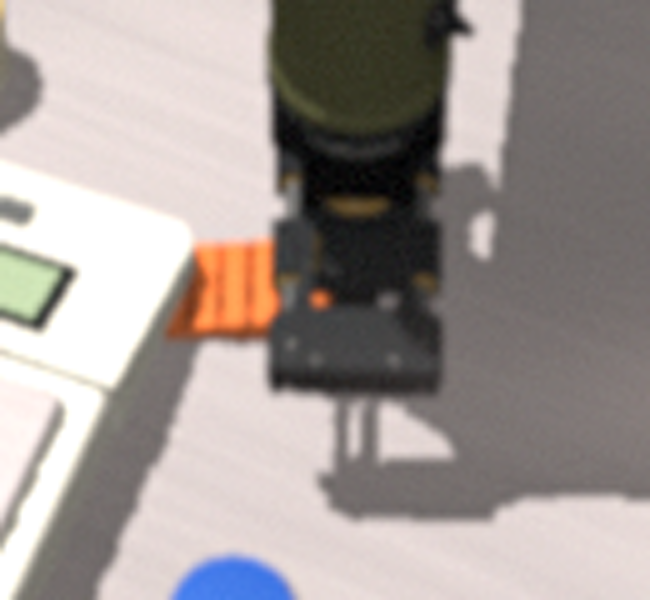

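{"op": "carry_out", "data": {"plan": [{"dx": -0.05, "dy": 0, "dz": 0, "rx": 0, "ry": 0, "rz": 0, "fingers": 0.7}]}}

```text
time_s: 15.22
tool_pos: [0.5324, 0.0753, -0.0269]
tool_rot: [-180.0, -0.1, 114.3]
force: [-1.8, 3.8, 0.0]
grip_width: 0.0129
```

{"op": "carry_out", "data": {"plan": [{"dx": -0.04, "dy": 0, "dz": 0, "rx": 0, "ry": 0, "rz": 0, "fingers": 0.7}]}}

```text
time_s: 15.35
tool_pos: [0.5327, 0.0749, -0.0268]
tool_rot: [-180.0, -0.1, 114.3]
force: [-2.3, 5.1, 0.9]
grip_width: 0.013
```

{"op": "carry_out", "data": {"plan": [{"dx": -0.04, "dy": 0, "dz": 0, "rx": 0, "ry": 0, "rz": 0, "fingers": 0.7}]}}

```text
time_s: 15.48
tool_pos: [0.5327, 0.0747, -0.0269]
tool_rot: [-180.0, -0.2, 114.3]
force: [-3.7, 6.6, 2.6]
grip_width: 0.0128
```

Force is rising at the expected place: the wedge bears on the foot. A little more.

{"op": "carry_out", "data": {"plan": [{"dx": -0.04, "dy": 0, "dz": 0, "rx": 0, "ry": 0, "rz": 0, "fingers": 0.7}]}}

```text
time_s: 15.6
tool_pos: [0.5328, 0.0746, -0.0269]
tool_rot: [-180.0, -0.3, 114.4]
force: [-5.2, 9.1, 2.1]
grip_width: 0.013
```

{"op": "carry_out", "data": {"plan": [{"dx": -0.03, "dy": 0, "dz": 0, "rx": 0, "ry": 0, "rz": 0, "fingers": 0.7}, {"dx": 0, "dy": 0, "dz": 0, "rx": 0, "ry": 0, "rz": 0, "fingers": 0.7}]}}

```text
time_s: 15.85
tool_pos: [0.5329, 0.0745, -0.0268]
tool_rot: [-180.0, -0.3, 114.4]
force: [-4.7, 8.3, 2.4]
grip_width: 0.0131
```

{"op": "carry_out", "data": {"plan": [{"dx": 0.15, "dy": 0, "dz": 0, "rx": 0, "ry": 0, "rz": 0, "fingers": 0.7}, {"dx": 0.4, "dy": 0, "dz": 0, "rx": 0, "ry": 0, "rz": 0, "fingers": 0.7}, {"dx": 0.8, "dy": 0, "dz": 0, "rx": 0, "ry": 0, "rz": 0, "fingers": 0.9}, {"dx": 0, "dy": 0, "dz": -0.8, "rx": 0, "ry": 0, "rz": 0, "fingers": 0.9}, {"dx": 0, "dy": 0, "dz": -1, "rx": 0, "ry": 0, "rz": 0, "fingers": 0.9}, {"dx": 0, "dy": 0, "dz": -1, "rx": 0, "ry": 0, "rz": 0, "fingers": 0.9}]}}

```text
time_s: 16.6
tool_pos: [0.518, 0.1069, 0.058]
tool_rot: [-180.0, 0.1, 114.2]
force: [0.3, -0.7, 0.7]
grip_width: 0.0045
```

```bash
python3 - <<'E'
from plan import *
d=snap("scene","pics/scene10.png");t=snap("top","pics/top10.png")
b=np.clip(cv2.imread("pics/scene10.png")[200:320,250:380].astype(float)*1.7,0,255).astype(np.uint8)
cv2.imwrite("pics/c15.png",cv2.resize(b,None,fx=5,fy=5,interpolation=cv2.INTER_CUBIC))
c=cv2.imread("pics/top10.png")[95:245,265:425];cv2.imwrite("pics/c16.png",cv2.resize(c,None,fx=4,fy=4,interpolation=cv2.INTER_CUBIC))
o=sensors.get_obs();print(o["tool_pos"],o["force"])
tp=np.array([.5329,.0745]);u=np.array([np.cos(np.radians(-65.6)),np.sin(np.radians(-65.6))])
W=[*(tp+.0695*u),np.radians(-65.6)];print("W",W)
for m in((.06,-.0225,.002),(.06,.0225,.002),(-.06,-.0225,.024),(-.06,.0225,.024)): print((px(d,[*pt(W,m),m[2]])-[250,200])*5)
E
```

```text
[0.52076452 0.10757782 0.06033601] [ 1.24515143  1.08538126 -0.32692923]
W [np.float64(0.5616107578728057), np.float64(0.011207485573970694), np.float64(-1.14493598930828)]
[ 83.4946672 251.0762548]
[ 77.20215107 333.98581776]
[329.48955846 232.57286914]
[327.98075437 316.48013526]
```

View pics/c15.png

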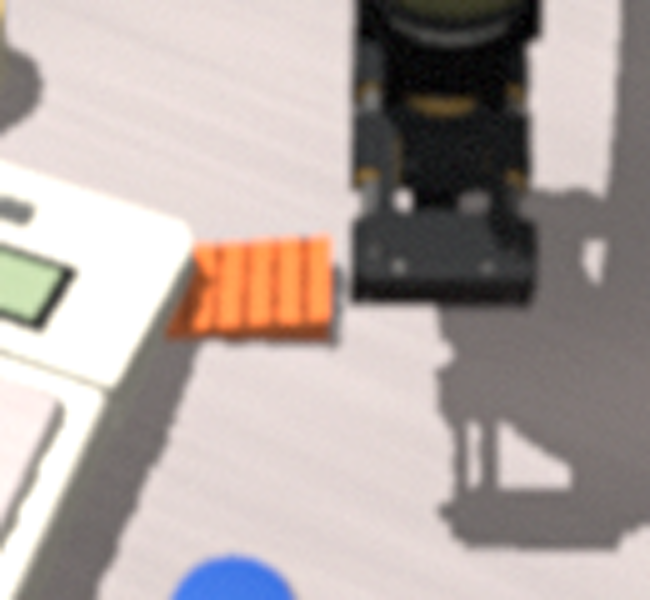

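View pics/c16.png

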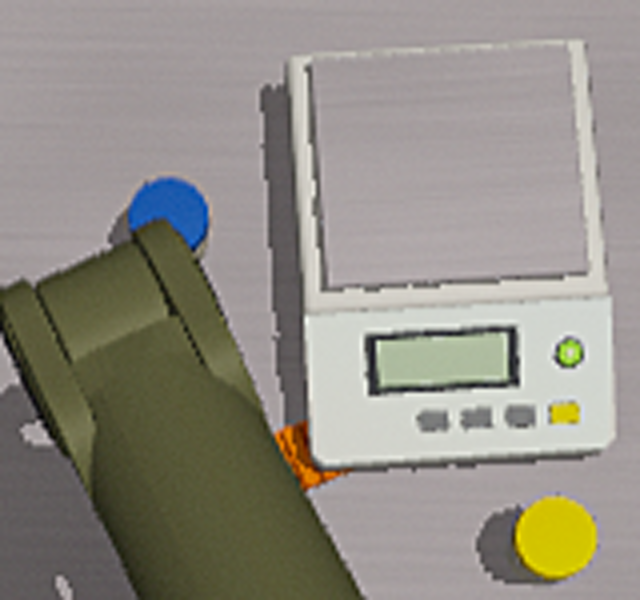

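{"op": "carry_out", "data": {"plan": [{"dx": -0.9, "dy": 0, "dz": 0, "rx": 0, "ry": 0, "rz": 0, "fingers": 0.9}, {"dx": -0.95, "dy": 0, "dz": 0, "rx": 0, "ry": 0, "rz": 0, "fingers": 0.9}, {"dx": -0.95, "dy": 0, "dz": 0, "rx": 0, "ry": 0, "rz": 0, "fingers": 0.9}, {"dx": -0.95, "dy": 0, "dz": 0, "rx": 0, "ry": 0, "rz": 0, "fingers": 0.9}, {"dx": -0.9, "dy": 0, "dz": 0, "rx": 0, "ry": 0, "rz": 0, "fingers": 0.9}, {"dx": 0, "dy": 0, "dz": 0.6, "rx": 0, "ry": 0, "rz": 0, "fingers": 0.9}, {"dx": 0, "dy": 0, "dz": 0.4, "rx": 0, "ry": 0, "rz": 0, "fingers": 0.9}, {"dx": 0, "dy": 0, "dz": 0, "rx": 0, "ry": 0, "rz": 0, "fingers": 0.9}]}}

```text
time_s: 17.7
tool_pos: [0.5735, -0.0185, 0.0254]
tool_rot: [-179.8, -0.1, 114.4]
force: [-0.4, -0.5, 0.7]
grip_width: 0.0042
```

{"op": "carry_out", "data": {"plan": [{"dx": 0, "dy": 0, "dz": 0.1, "rx": 0, "ry": 0, "rz": 0, "fingers": 0.9}, {"dx": 0, "dy": 0, "dz": 0.08, "rx": 0, "ry": 0, "rz": 0, "fingers": 0.9}]}}

```text
time_s: 17.95
tool_pos: [0.5756, -0.0196, 0.022]
tool_rot: [180.0, 0.0, 114.3]
force: [-0.6, 0.7, -0.0]
grip_width: 0.0044
```

{"op": "carry_out", "data": {"plan": [{"dx": 0, "dy": 0, "dz": 0.04, "rx": 0, "ry": 0, "rz": 0, "fingers": 0.9}]}}

```text
time_s: 18.08
tool_pos: [0.5754, -0.0199, 0.0207]
tool_rot: [180.0, 0.0, 114.3]
force: [-0.4, -0.4, -0.5]
grip_width: 0.0042
```

{"op": "carry_out", "data": {"plan": [{"dx": 0, "dy": 0, "dz": 0.04, "rx": 0, "ry": 0, "rz": 0, "fingers": 0.9}]}}

```text
time_s: 18.2
tool_pos: [0.5755, -0.0201, 0.0195]
tool_rot: [180.0, 0.0, 114.2]
force: [-0.1, -0.2, -0.7]
grip_width: 0.0042
```

{"op": "carry_out", "data": {"plan": [{"dx": 0, "dy": 0, "dz": 0.04, "rx": 0, "ry": 0, "rz": 0, "fingers": 0.9}]}}

```text
time_s: 18.32
tool_pos: [0.5755, -0.0201, 0.0182]
tool_rot: [180.0, 0.0, 114.2]
force: [-0.0, -0.7, 0.5]
grip_width: 0.0045
```

{"op": "carry_out", "data": {"plan": [{"dx": 0, "dy": 0, "dz": 0.03, "rx": 0, "ry": 0, "rz": 0, "fingers": 0.9}]}}

```text
time_s: 18.45
tool_pos: [0.5754, -0.0201, 0.0172]
tool_rot: [-180.0, 0.0, 114.2]
force: [0.5, -1.0, 0.7]
grip_width: 0.0045
```

{"op": "carry_out", "data": {"plan": [{"dx": 0, "dy": 0, "dz": 0.03, "rx": 0, "ry": 0, "rz": 0, "fingers": 0.9}]}}

```text
time_s: 18.58
tool_pos: [0.5753, -0.0201, 0.0163]
tool_rot: [-180.0, 0.0, 114.2]
force: [0.3, -0.3, 0.2]
grip_width: 0.0042
```

{"op": "carry_out", "data": {"plan": [{"dx": 0, "dy": 0, "dz": 0.03, "rx": 0, "ry": 0, "rz": 0, "fingers": 0.9}]}}

```text
time_s: 18.7
tool_pos: [0.5755, -0.0201, 0.0157]
tool_rot: [180.0, 0.0, 114.2]
force: [-1.4, 0.0, 4.0]
grip_width: 0.0044
```

{"op": "carry_out", "data": {"plan": [{"dx": 0, "dy": 0, "dz": 0.02, "rx": 0, "ry": 0, "rz": 0, "fingers": 0.9}]}}

```text
time_s: 18.82
tool_pos: [0.5756, -0.0201, 0.0155]
tool_rot: [180.0, 0.0, 114.3]
force: [-1.9, -0.3, 7.7]
grip_width: 0.0042
```

Contact at the expected height, stiff. Slightly more, then hold.

{"op": "carry_out", "data": {"plan": [{"dx": 0, "dy": 0, "dz": 0.02, "rx": 0, "ry": 0, "rz": 0, "fingers": 0.9}, {"dx": 0, "dy": 0, "dz": 0, "rx": 0, "ry": 0, "rz": 0, "fingers": 0.9}]}}

```text
time_s: 19.08
tool_pos: [0.5756, -0.0201, 0.0154]
tool_rot: [-180.0, 0.1, 114.3]
force: [-3.4, -0.5, 8.9]
grip_width: 0.0043
```

{"op": "carry_out", "data": {"plan": [{"dx": 0, "dy": 0, "dz": 0.02, "rx": 0, "ry": 0, "rz": 0, "fingers": 0.9}, {"dx": 0, "dy": 0, "dz": 0, "rx": 0, "ry": 0, "rz": 0, "fingers": 0.9}]}}

```text
time_s: 19.32
tool_pos: [0.5757, -0.0201, 0.0153]
tool_rot: [-180.0, 0.1, 114.2]
force: [-4.4, 0.3, 11.6]
grip_width: 0.004
```

{"op": "carry_out", "data": {"plan": [{"dx": 0, "dy": 0, "dz": 0.01, "rx": 0, "ry": 0, "rz": 0, "fingers": 0.9}, {"dx": 0, "dy": 0, "dz": 0, "rx": 0, "ry": 0, "rz": 0, "fingers": 0.9}, {"dx": 0, "dy": 0, "dz": 0, "rx": 0, "ry": 0, "rz": 0, "fingers": 0.9}, {"dx": 0, "dy": 0, "dz": 0, "rx": 0, "ry": 0, "rz": 0, "fingers": 0.9}, {"dx": 0, "dy": 0, "dz": 0, "rx": 0, "ry": 0, "rz": 0, "fingers": 0.9}, {"dx": 0, "dy": 0, "dz": 0, "rx": 0, "ry": 0, "rz": 0, "fingers": 0.9}]}}

```text
time_s: 20.08
tool_pos: [0.5757, -0.0201, 0.0152]
tool_rot: [-180.0, 0.1, 114.3]
force: [-5.5, -0.0, 13.5]
grip_width: 0.0039
```

```bash
python3 - <<'E'
from plan import *
d=snap("scene","pics/scene11.png")
b=np.clip(cv2.imread("pics/scene11.png")[190:350,140:370].astype(float)*1.5,0,255).astype(np.uint8)
cv2.imwrite("pics/c17.png",cv2.resize(b,None,fx=3.3,fy=3.3,interpolation=cv2.INTER_CUBIC))
o=sensors.get_obs();print(o["time_s"],o["tool_pos"],o["force"])
E
```

```text
20.125 [ 0.57567226 -0.02007363  0.01523648] [-4.71116966 -0.50457539 13.3148109 ]
```

View pics/c17.png

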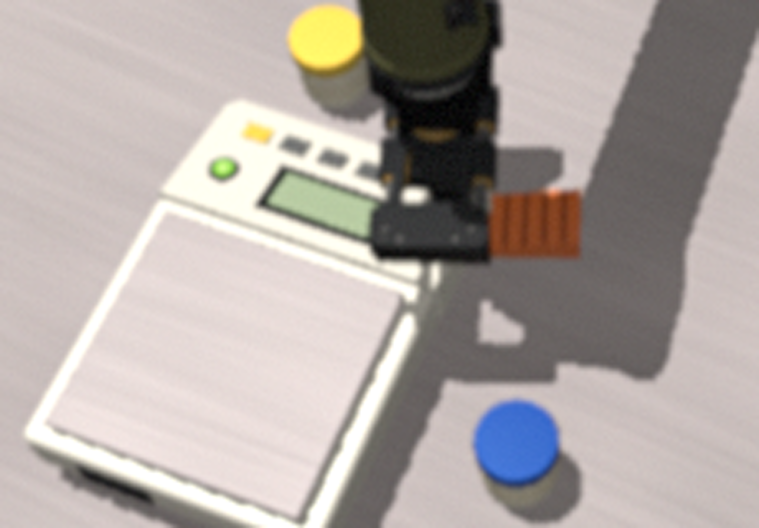

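{"op": "carry_out", "data": {"plan": [{"dx": 0, "dy": 0, "dz": -0.1, "rx": 0, "ry": 0, "rz": 0, "fingers": 0.9}, {"dx": 0, "dy": 0, "dz": -0.6, "rx": 0, "ry": 0, "rz": 0, "fingers": 0.9}, {"dx": 0, "dy": 0, "dz": -1, "rx": 0, "ry": 0, "rz": 0, "fingers": 0.9}, {"dx": 0, "dy": 0, "dz": -1, "rx": 0, "ry": 0, "rz": 0, "fingers": 0.9}, {"dx": 1, "dy": -0.4, "dz": -1, "rx": 0, "ry": 0, "rz": 0, "fingers": 0.9}, {"dx": 1, "dy": -0.4, "dz": -0.5, "rx": 0, "ry": 0, "rz": 0, "fingers": 0.9}, {"dx": 1, "dy": -0.4, "dz": 0, "rx": 0, "ry": 0, "rz": 0, "fingers": 0.9}, {"dx": 1, "dy": -0.4, "dz": 0, "rx": 0, "ry": 0, "rz": 0, "fingers": 0.9}, {"dx": 1, "dy": -0.4, "dz": 0, "rx": 0, "ry": 0, "rz": 0, "fingers": 0.9}, {"dx": 1, "dy": -0.4, "dz": 0, "rx": 0, "ry": 0, "rz": 0, "fingers": 0.9}, {"dx": 1, "dy": -0.2, "dz": 0, "rx": 0, "ry": 0, "rz": 0, "fingers": 0.9}, {"dx": 0, "dy": 0, "dz": 0, "rx": 0, "ry": 0, "rz": 0, "fingers": 0.9}]}}

```text
time_s: 21.62
tool_pos: [0.4171, 0.1414, 0.14]
tool_rot: [180.0, 0.1, 114.5]
force: [0.0, 0.4, -0.6]
grip_width: 0.0042
```

```bash
python3 - <<'E'
from plan import *
d=snap("scene","pics/scene12.png");t=snap("top","pics/top12.png")
b=cv2.imread("pics/scene12.png")[210:360,145:385];cv2.imwrite("pics/c18.png",cv2.resize(b,None,fx=3.3,fy=3.3,interpolation=cv2.INTER_CUBIC))
c=cv2.imread("pics/top12.png")[95:245,265:425];cv2.imwrite("pics/c19.png",cv2.resize(c,None,fx=4,fy=4,interpolation=cv2.INTER_CUBIC))
o=sensors.get_obs();print(o["time_s"],o["tool_pos"],o["force"])
E
```

```text
21.725 [0.41840969 0.13914717 0.13985633] [ 0.73256739 -0.67249079 -0.4968004 ]
```

View pics/c18.png

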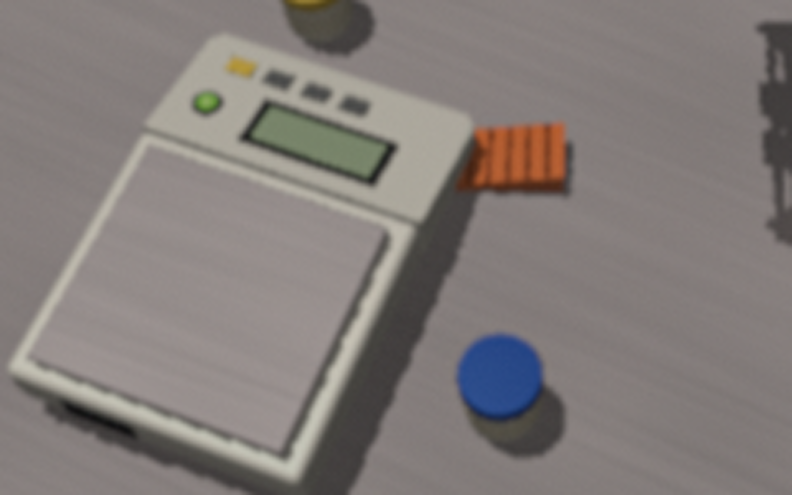

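View pics/c19.png

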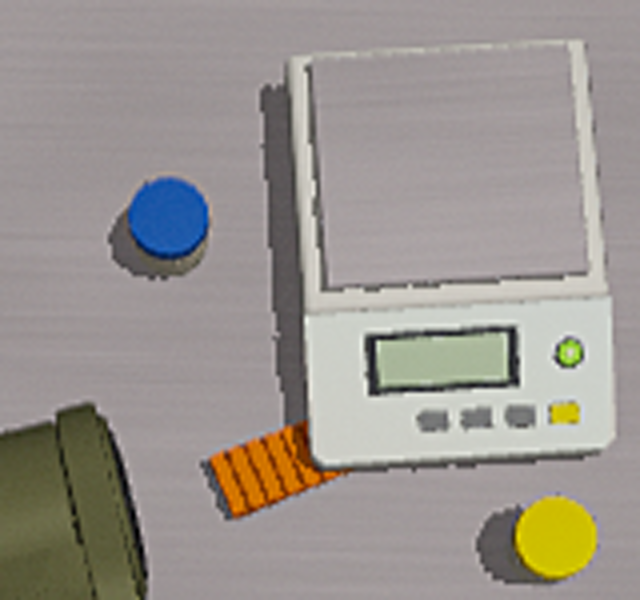

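```bash
python3 - <<'E'
from plan import *
T=dict(np.load("pics/top12.npz"));S=dict(np.load("pics/scene12.npz"))
t=lambda u,v:np.array([(u+.5)/4-.5+265,(v+.5)/4-.5+95])
s=lambda u,v:np.array([(u+.5)/3.3-.5+145,(v+.5)/3.3-.5+210])
o=[(T,(-.06,.0225,.024),t(205,461)),(T,(-.06,-.0225,.024),t(232,520)),(S,(-.06,-.0225,.024),s(564,124)),(S,(-.06,.0225,.024),s(566,184))]
F=pt(np.load("pose.npz")["B"],(-.118,.08))
for q in(o[:2],o[2:],o):
    p,r=fit(q,[.56,.01,-1.14]);f=F-p[:2];c,n=np.cos(p[2]),np.sin(p[2]);print(p,np.degrees(p[2]),"foot in wedge",f[0]*c+f[1]*n,-f[0]*n+f[1]*c)
E
```

```text
[ 0.55923544  0.01256641 -1.12578516] -64.50273825600858 foot in wedge 0.03680171727345113 0.0008489590054559307
[ 0.56745478  0.01428823 -1.09882379] -62.95796568726491 foot in wedge 0.034607925548787145 -0.008247015809498907
[ 0.56376033  0.01320247 -1.10725642] -63.44111969086036 foot in wedge 0.0353569082687358 -0.004164832846064722
```

Foot is about 35 mm ahead of the wedge's origin and 4 mm off the centre line, both within limits. Handing in.

```bash
python3 -c "
from cell import ticket
print(ticket.sign_off())"
```

```text
the job is handed in; nothing more can be done
None
```

The wedge is under the front-left foot, the corner press held firm, the arm is clear, and I handed the job in after about 22 s of robot time. The hand-in gives no verdict, so what follows is my own measurement.

- **Wedge:** I pushed it thin end first until the push force rose to about 10 N. Camera fits afterwards put the foot's centre 35–37 mm ahead of the wedge's origin (target 36 mm). It sits 1–8 mm off the centre line, with the two cameras disagreeing by that much (limit 18 mm).
- **Press:** I pressed on the corner with up to about 13 N and kept it above 8 N for over 0.8 s. The fingers sank only about 0.5 mm, so the corner did not give noticeably.
- **Balance and neighbours:** In before-and-after images the balance and the blue and yellow pots are at the same pixels. The other bystanders were never approached, but I did not check them closely at the end. I judged the balance level from the stiff press and the unchanged image, not from a direct tilt measurement.

**Height reading problem:** the tool height read about 34 mm too low. My first pass therefore went over the wedge without touching it. I found the error by feeling for the bench, where the force briefly reached 43 N on the fingers, and used corrected heights after that. The sideways readings agreed with the images.

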